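Walk the nitrogen bottle into its bench bracket and lock it in

TASK

Take the small nitrogen bottle by its steel cap and walk it across the bench in short steps, rocking it from one side of its foot to the other and never lifting it off the bench, until it stands upright against both rubber pads of the blue bracket. Then lower the yellow keeper bar gently and level over both studs of the bracket, in front of the bottle, until it lies flat on both arms; leave everything else on the bench where it is.

Things in the scene. Friction and masses are not known exactly. Their poses are not given: they have to be found in the camera images.
- bottle_center (a point): Nitrogen bottle, loose, about 2.6 kg: grey cylinder, 100 mm diameter (flat foot, rim 50 mm from the axis), 148 mm high, then black shoulder and steel cap to 232 mm. Stands upright on the bench. Point on its axis 115 mm above the foot, z up the axis; at the start its x points towards the bracket's pads within about 0.5 rad, y to the left of that. It falls over if leaned past about 0.5 rad.
- bottle_cap (a point): Point on the bottle's axis 205 mm above the foot, the middle of the round steel cap (50 mm diameter, from 178 to 232 mm above the foot, slightly domed at the top): the place to grip.
- bracket: Blue bottle bracket, fixed to the bench. Origin on the bench, where the middle of the bottle's foot is when home; x inward from the open mouth to the pads, y left, z up. Two arms along x, from x -101 mm (mouth) to the back bar at +71 mm, at y +90 and -90 mm, 24 mm wide, 156 mm free between them, tops 104 mm and undersides 92 mm above the bench; bare bench below and between them.
- pad_left (a point): Middle of the face of the left black rubber pad (32 mm wide, heights 80 to 116 mm), upright, 50 mm from the bracket's z axis and 0.7 rad to the left of its x axis: the home bottle's side touches it. Axes as the bracket's.
- pad_right (a point): The same for the right pad, 0.7 rad to the right of the bracket's x axis.
- stud_left (a point): Foot of the steel stud on the bracket's left arm (x = -80, y = +90 mm in the bracket's frame), at the arm's top, 104 mm above the bench. Studs are upright, 10 mm diameter, 32 mm tall, tapering over the top 12 mm to a 4 mm tip. Axes as the bracket's.
- stud_right (a point): The same for the right arm (y = -90 mm).
- keeper_seat (a point): Point midway between the feet of the two studs, 104 mm above the bench: where the middle of the keeper bar's underside is when it is home. Axes as the bracket's.
- keeper_tab (a point): Yellow keeper bar, loose, 0.36 kg, lying flat: 216 mm long (its y), 32 wide (x), 6 thick, a 14 mm hole 90 mm from the middle at either end, and an upright lifting tab in the middle, 10 mm thick (along y), 30 wide (x), top 62 mm above the underside. Point in the tab's middle 45 mm above the bar's underside: the place to grip, closing along y. It may go on either way round.
- hole_a (a point): Centre of the hole at the bar's +y end, at the underside. Axes as the keeper's.
- hole_b (a point): Centre of the hole at the bar's -y end, at the underside.
- electrode_beaker: Bystander: glass beaker, 86 mm diameter, 105 mm high, with three electrodes standing in it up to 165 mm; origin under its centre.
- amber_bottle: Bystander: amber reagent bottle, 70 mm diameter, 150 mm high; origin under its centre.
- wash_bottle: Bystander: white wash bottle with red spout, 68 mm diameter, 180 mm high; origin under its centre.
- zinc_rack: Bystander: white rack of metal electrode strips, 110 x 70 x 97 mm; origin under its centre.
- spanner: Bystander: steel spanner 180 mm long lying on the bench; origin under its middle.
- mortar: Bystander: white ceramic bowl, 84 mm diameter, 48 mm high; origin under its centre.

How it is judged:
On the way, in this order (a step that is already met when the one before it is completed fails the run):
1. the bottle leans to its left, on the left side of its foot (angle between bottle_center's own y axis and vertical above 1.611 rad), for 0.1 s.
2. then to its right, at least 5 cm from where it started (angle between bottle_center's own y axis and vertical below 1.531 rad and distance of bottle_center from where it was at the start of the episode above 0.05 m), for 0.1 s.
3. then to its left again, at least 9 cm from where it started (angle between bottle_center's own y axis and vertical above 1.611 rad and distance of bottle_center from where it was at the start of the episode above 0.09 m), for 0.1 s.
4. the bottle stands upright, home against the bracket's pads (axis within 10 mm) (horizontal distance between bottle_center and bracket below 0.01 m and angle between bottle_center's own z axis and vertical below 0.03 rad), for 0.3 s.
At the end, for the whole second after the job is handed in: The bottle stands upright (within 0.03 rad) on the bench with its axis within 10 mm of home against the pads, the keeper bar has both holes over the two studs (either way round) and lies flat on both arms (each hole's underside centre within 5 mm of the stud's foot), and both are at rest (all of step 4 and height (world z) of bottle_center below 0.118 m and ((distance between hole_a and stud_left below 0.005 m and distance between hole_b and stud_right below 0.005 m) or (distance between hole_a and stud_right below 0.005 m and distance between hole_b and stud_left below 0.005 m)) and linear speed of each of bottle, keeper below 0.02 m/s); the robot touches nothing.
It fails at once if the bottle is lifted off the bench (its whole foot more than about 5 mm up) ((angle between bottle_center's own z axis and vertical below 0.05 rad and height (world z) of bottle_center above 0.1225 m) or (angle between bottle_center's own z axis and vertical below 0.1 rad and height (world z) of bottle_center above 0.1245 m) or (angle between bottle_center's own z axis and vertical below 0.15 rad and height (world z) of bottle_center above 0.1262 m) or (angle between bottle_center's own z axis and vertical below 0.2 rad and height (world z) of bottle_center above 0.1277 m) or height (world z) of bottle_center above 0.1305 m).
It fails at once if the bottle leans more than 0.35 rad (about to fall over) (angle between bottle_center's own z axis and vertical above 0.35 rad).
It fails at once if the keeper bar is tipped more than 0.35 rad (angle between keeper_tab's own z axis and vertical above 0.35 rad).
It fails at once if the keeper bar is dropped or slammed onto the studs (over 0.4 m/s within 7 cm of home) (horizontal distance between keeper_tab and keeper_seat below 0.03 m and height (world z) of keeper_tab below 0.21 m and linear speed of keeper above 0.4 m/s).
It fails at once if a bystander is moved more than 2 cm (distance of any of electrode_beaker, amber_bottle, wash_bottle, zinc_rack, spanner, mortar from where it was at the start of the episode above 0.02 m).
It also fails if it takes over 72 s, if anything falls off the work surface, if the arm or the gripper's body presses on something with over 40 N, if the wrist force passes 120 N, or if a joint passes its speed limit or range.

ROBOT

A 6-joint arm with a two-finger parallel gripper is mounted at the origin on the work surface. World frame = base frame: x ahead of the robot, y to its left, z up, the work surface at z = 0. Lengths are in m, angles in rad, forces in N, time in s.
With the tool pointing down it reaches from about 0.35 to 0.875 m from the base axis. Payload 4.2 kg.
Tool frame: the origin (TCP) lies at the very end of the fingers, on their centre line; the grasp point (between the pads) lies 19 mm behind it (robot.pinch_z is the distance from the TCP to the grasp point, in m); z points along the fingers, y is the direction in which the jaws open and shut (so a half turn about z gives the same grasp; the last joint's range is limited). The gripper opens to 85 mm and grips with 20 to 120 N. Pads are 22 mm wide; open, the fingers measure 114 mm over their backs; the gripper's body (76 mm by 85 mm) begins 54 mm behind the grasp point. The pads swing forward as they close: fully open they stand 13 mm farther back than shut.
Start: joints at [1.493, 0.385, 0.008, 0, -1.194, -0.259], TCP at [0.207, 0.59, 0.231] pointing down, gripper open.
Joint ranges: [-3.14, 3.14], [-1.21, 2.06], [-1.07, 1.41], [-3.16, 2.05], [-2.99, -0.16], [-3.1, 3.1]. Speed limits (rad/s): [2.79, 2.79, 3.14, 3.14, 3.14, 3.14].

INTERFACE

Orientations are given as a rotation vector (axis times angle).
In Python, from workcell import get_obs, optics, robot gives the robot as it stands.
- The arm moves only by the tool move_arm, never from a script. Its argument "rows" is a list of rows, each an object of numbers: "x", "y", "z": the shift along the world's x, y, z in cm; "wx", "wy", "wz": the turn, a rotation vector about the world's x, y, z in degrees. A call has 1 to 5 rows; each row shifts and turns the pose as measured when the row begins; what a row does not reach is not made up. A row lasts 1/10 s, in which the tool goes at most 50 mm and 8.59 degrees, less where a joint would pass 70% of its speed; a pose out of reach is approached as far as the arm can. A call with a gripper value outside its range is refused whole. "grip" is the opening, from 0 (shut) to 1 (fully open), set as the call begins (left out, the last holds). The fingers move at their own pace and stop on an object; the grip force is fixed at half the most. Time passes only in rows, so rows that do not move let the fingers close. It gives the time, the measured TCP pose, the force and the opening at its end, in the units of the state.
- get_obs(): the state, without advancing time (a new reading comes with each control period).
- optics.capture(name): name is "scene" or "top" or "wrist"; returns the picture (400x640x3 uint8, blue, green, red); there is no depth.
- optics.get_calibration(name): a dict with "fx", "fy", "cx", "cy" (pixels), "cam_to_world" (4x4, takes a point from camera to world coordinates). Camera axes: x right, y up, looking along -z (the intrinsics and any distortion apply to the point x, -y, -z); pixel columns grow to the right and rows downward; lengths in m; the calibration is good to about 2 mm. A picture is of the moment at which its call begins: read the wrist's pose just before it. get_calibration takes no time and is no camera call; for the wrist camera it gives the pose at the moment of the call.
- robot.close_job(): hands the job in, once; it reports no verdict.
The state is a dict: "clock": time; "qpos": joint angles; "qvel": joint speeds; "tau": joint torques, N m; "tool_pos": TCP position; "tcp_rot": TCP orientation; "force": force on the tool from outside, world axes, zero at the start; "moment": the same for the moment, N m; "grip_width": opening from 0.0 (shut) to 1.0 (fully open).
Only numpy, scipy, OpenCV 4.12 (cv2) and the standard library are available. Lean on these libraries where they do the work, as an engineer would, in place of code of your own. Each camera call takes 0.05 s, during which the arm holds its last target.

## Working session

There is one attempt and no reset: what is moved stays moved. The work goes in short steps, Python scripts to look and compute and a tool call to move; the robot and the scene stay as the last step left them, time stands still between calls to the robot, and variables do not carry over. Pictures are saved under pics/ and viewed, and the job is handed in when it is done.

Besides the shell and the picture viewer there is one more tool, called after "Request:" by a JSON object that holds its "name" and its "arguments". move_arm: Moves the arm, as the interface text tells. Its arguments: {"type":"object","properties":{"rows":{"type":"array"},"grip":{"type":"number"}},"required":["rows"]}

```bash
ls; mkdir -p pics
python3 - <<'E'
from workcell import get_obs, optics, robot
import cv2
o=get_obs();print({k:o[k] for k in('clock','tool_pos','tcp_rot','force','grip_width')})
print([a for a in dir(robot) if a[0]!='_'])
for n in('scene','top','wrist'):
    im=optics.capture(n);cv2.imwrite(f'pics/{n}0.png',im)
    c=optics.get_calibration(n);print(n,c)
E
```

```text
pics
{'clock': 0.0, 'tool_pos': array([0.20632112, 0.58933196, 0.23022645]), 'tcp_rot': array([ 3.09495876e+00, -5.26457751e-01, -4.53708116e-04]), 'force': array([ 1.10626433, -0.29116458, -0.08371445]), 'grip_width': 0.9972560208731587}
['IKError', 'close_job', 'pinch_z']
scene {'fx': 458.930108597515, 'fy': 458.930108597515, 'cx': 324.1628534499299, 'cy': 197.7764988073301, 'cam_to_world': array([[-0.26235559, -0.74324018,  0.61543772,  1.32022883],
       [ 0.96496541, -0.20429271,  0.16463975,  0.14787242],
       [ 0.00336256,  0.63707027,  0.7707984 ,  1.17710572],
       [ 0.        ,  0.        ,  0.        ,  1.        ]])}
top {'fx': 510.93260074859705, 'fy': 510.93260074859705, 'cx': 319.73916254577273, 'cy': 196.11403153053206, 'cam_to_world': array([[ 0.01923638,  0.98270495, -0.1841764 ,  0.16210288],
       [-0.99981072,  0.0183705 , -0.00640668, -0.06910475],
       [-0.00291247,  0.18426478,  0.98287233,  1.96222452],
       [ 0.        ,  0.        ,  0.        ,  1.        ]])}
wrist {'fx': 324.82117811520044, 'fy': 324.82117811520044, 'cx': 319.26812452002076, 'cy': 197.78719942270706, 'cam_to_world': array([[-0.33123071,  0.90606013,  0.26332728,  0.27449285],
       [-0.94354679, -0.31877301, -0.09001789,  0.56742327],
       [ 0.00238001, -0.2782783 ,  0.96049754,  0.37347654],
       [ 0.        ,  0.        ,  0.        ,  1.        ]])}
```

View pics/scene0.png

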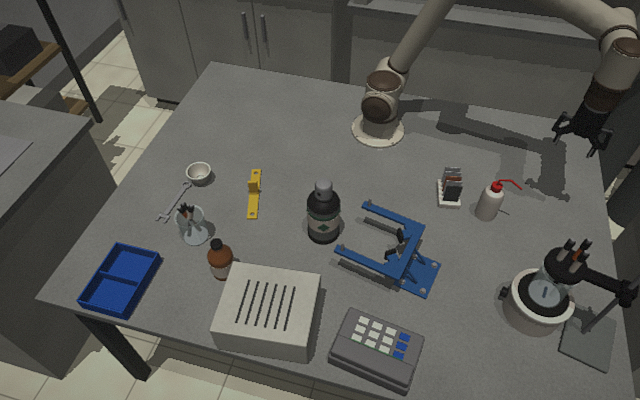

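View pics/top0.png

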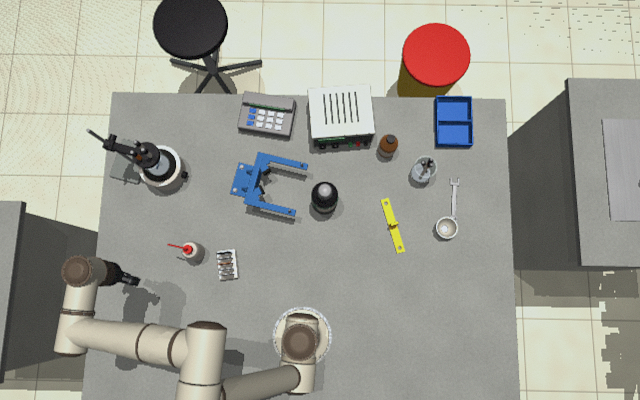

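View pics/wrist0.png

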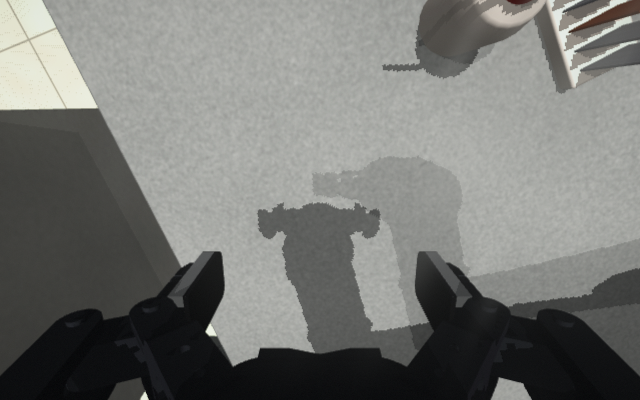

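Top view: bottle cap at about (323,190), the bracket with its mouth facing right (−y world), the keeper bar at (393,225). I'll zoom in and measure next.

```bash
cat > h.py <<'E'
import numpy as np,cv2
from workcell import get_obs, optics, robot
def ray(n,u,v,c=None):
    c=c or optics.get_calibration(n);T=c['cam_to_world']
    d=np.array([(u-c['cx'])/c['fx'],-(v-c['cy'])/c['fy'],-1.])
    return T[:3,3],T[:3,:3]@d
def onz(n,u,v,z,c=None):
    o,d=ray(n,u,v,c);return o+d*(z-o[2])/d[2]
def proj(n,p,c=None):
    c=c or optics.get_calibration(n);T=c['cam_to_world']
    q=T[:3,:3].T@(np.asarray(p,float)-T[:3,3]);return c['cx']+c['fx']*q[0]/-q[2],c['cy']-c['fy']*q[1]/-q[2]
E
python3 - <<'E'
from h import *
t=cv2.imread('pics/top0.png');s=cv2.imread('pics/scene0.png')
cv2.imwrite('pics/tz.png',cv2.resize(t[140:265,220:420],None,fx=4,fy=4,interpolation=cv2.INTER_CUBIC))
cv2.imwrite('pics/sz.png',cv2.resize(s[160:300,240:450],None,fx=3.8,fy=3.8,interpolation=cv2.INTER_CUBIC))
for n,im in(('top',t),('scene',s)):
    print(n,{k:np.round(optics.get_calibration(n).get('dist',0),3) for k in[0]})
    h=cv2.cvtColor(im,cv2.COLOR_BGR2HSV)
    m=cv2.inRange(h,(22,150,90),(35,255,255))
    for c in cv2.findContours(m,0,2)[0]:
        if cv2.contourArea(c)>60: print('yellow',cv2.contourArea(c),cv2.minAreaRect(c),[np.round(onz(n,*p,.006),4) for p in cv2.boxPoints(cv2.minAreaRect(c))])
E
```

```text
top {0: np.int64(0)}
yellow 377.5 ((393.0818786621094, 225.1619110107422), (55.24052810668945, 9.365836143493652), 72.6459732055664) [array([ 0.5169, -0.2924,  0.006 ]), array([ 0.5286, -0.3272,  0.006 ]), array([ 0.325 , -0.3889,  0.006 ]), array([ 0.3138, -0.3547,  0.006 ])]
scene {0: np.int64(0)}
yellow 210.5 ((252.69801330566406, 205.01980590820312), (9.353349685668945, 26.96550941467285), 5.7105937004089355) [array([ 0.5314, -0.3188,  0.006 ]), array([ 0.4237, -0.3513,  0.006 ]), array([ 0.4193, -0.3198,  0.006 ]), array([ 0.527 , -0.2888,  0.006 ])]
yellow 114.0 ((253.94703674316406, 178.188232421875), (11.427780151367188, 19.097429275512695), 4.398705005645752) [array([ 0.4093, -0.3635,  0.006 ]), array([ 0.3255, -0.3907,  0.006 ]), array([ 0.3189, -0.3509,  0.006 ]), array([ 0.4028, -0.3251,  0.006 ])]
```

View pics/tz.png

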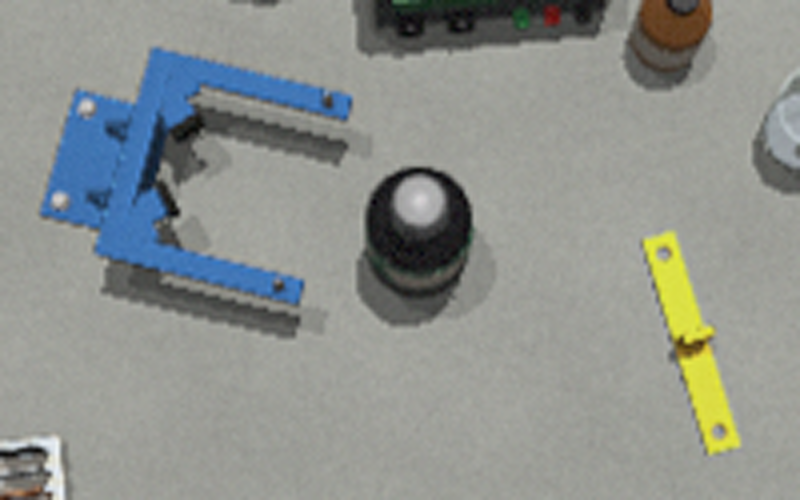

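View pics/sz.png

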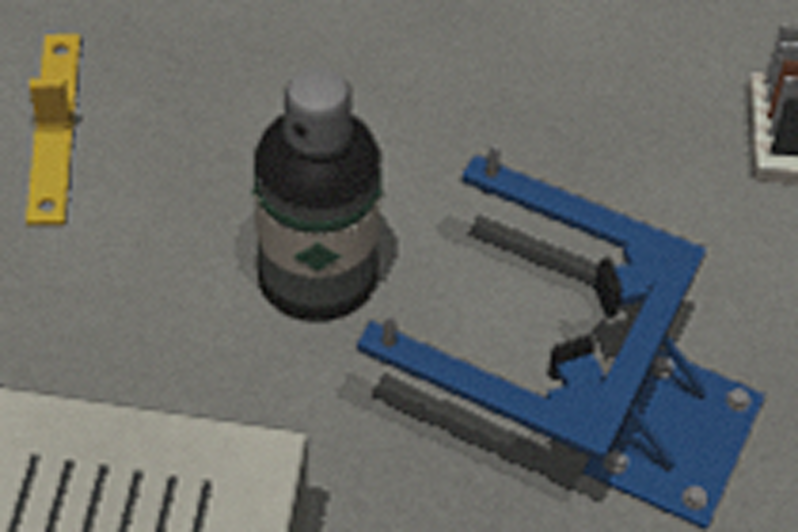

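Run:
```python
from h import *
t=cv2.imread('pics/top0.png');s=cv2.imread('pics/scene0.png')
cv2.imwrite('pics/m1.png',cv2.resize(t[145:220,230:335],None,fx=7.6,fy=7.6,interpolation=cv2.INTER_CUBIC))
cv2.imwrite('pics/m2.png',cv2.resize(s[195:285,325:445],None,fx=6.5,fy=6.5,interpolation=cv2.INTER_CUBIC))
```

```text
(no output)
```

View pics/m1.png

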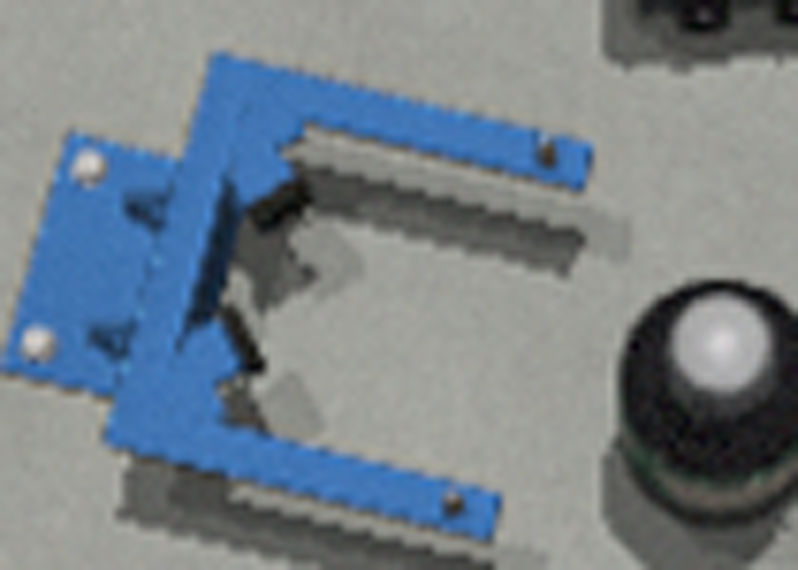

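View pics/m2.png

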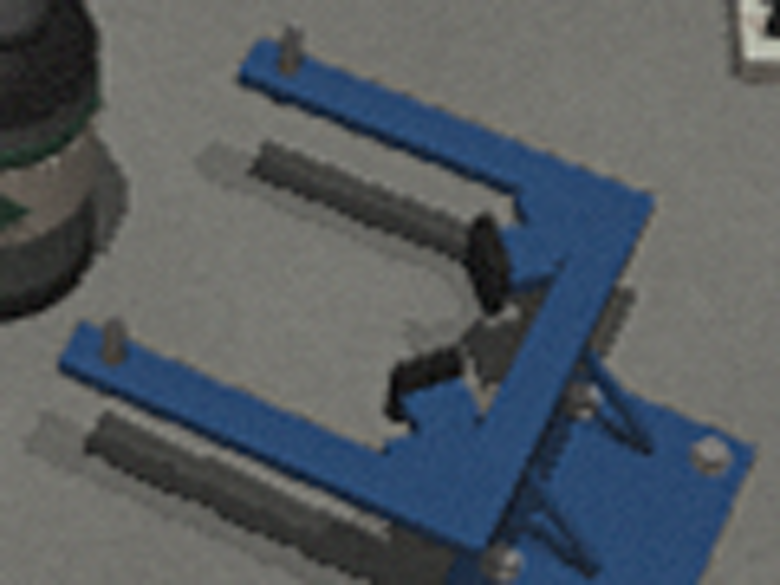

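Run:
```python
from h import *
T=lambda X,Y:(230+(X+.5)/7.6-.5,145+(Y+.5)/7.6-.5)
S=lambda X,Y:(325+(X+.5)/6.5-.5,195+(Y+.5)/6.5-.5)
src=np.array([[-101,-102],[-101,-78],[-101,78],[-101,102],])/1000
def fit(w,src):
    a=src-src.mean(0);b=w-w.mean(0)
    th=np.arctan2((a[:,0]*b[:,1]-a[:,1]*b[:,0]).sum(),(a*b).sum())
    R=np.array([[np.cos(th),-np.sin(th)],[np.sin(th),np.cos(th)]])
    o=w.mean(0)-R@src.mean(0);print('th',th,'o',o,'res mm',np.round(1000*(w-src@R.T-o),1).tolist(),'scale',np.sqrt((b**2).sum()/(a**2).sum()))
    return th,o
w=np.array([onz('top',*T(*p),.104)[:2] for p in[(594,142),(583,190),(501,491),(490,541)]]);fit(w,src)
w=np.array([onz('top',*T(*p),.104)[:2] for p in[(594,142),(583,190),(501,491),(490,541),(215,52),(105,440)]])
print(w)
w2=np.array([onz('scene',*S(*p),.104)[:2] for p in[(60,360),(82,322),(240,75),(262,38)]]);fit(w2,src)
w3=np.array([onz('scene',*S(*p),.104)[:2] for p in[(116,360),(289,70)]]);fit(w3,np.array([[-.08,-.09],[-.08,.09]]))
# top stud tips at z .136
w3=np.array([onz('top',*T(*p),.136)[:2] for p in[(546,148),(453,500)]]);fit(w3,np.array([[-.08,-.09],[-.08,.09]]))
# bottle cap
print('cap top',onz('top',230+720/7.6,145+342/7.6,.228))
```

```text
th 1.3421861880201262 o [0.55785005 0.11163586] res mm [[0.4, 0.3], [-0.6, -0.3], [0.7, 0.4], [-0.5, -0.4]] scale 0.9993839660578425
[[ 0.6346881  -0.00958385]
 [ 0.61028811 -0.00474844]
 [ 0.45971828  0.03137691]
 [ 0.43514958  0.03600997]
 [ 0.67710111  0.17915419]
 [ 0.48119319  0.22451545]]
th 1.3369231242369395 o [0.56329691 0.11487042] res mm [[-1.6, 0.7], [0.4, -0.5], [1.0, 0.1], [0.2, -0.3]] scale 0.9929584718343515
th 1.350571626142297 o [0.5611564  0.11441066] res mm [[-0.3, 0.1], [0.3, -0.1]] scale 0.9963056534899357
th 1.344973216119087 o [0.55439045 0.11043844] res mm [[-1.1, 0.2], [1.1, -0.2]] scale 0.9878682033835363
cap top [ 0.50892099 -0.07468061  0.228     ]
```

Bracket origin ≈ (0.559, 0.112), heading 1.343 rad. The bottle is at ≈ (0.509, −0.075), about 19 cm from home and nearly on the bracket axis. I'll raise the arm and go above the bottle, turning so the jaws close across the travel direction.

Request:
{"name": "move_arm", "arguments": {"rows": [{"z": 4}, {"z": 4, "wz": -8}, {"z": 3, "x": 1, "y": -3, "wz": -8}, {"x": 2, "y": -4, "wz": -8}, {"x": 2, "y": -4.5, "wz": -8}]}}

```text
$.rows[0]: bad value
```

Request:
{"name": "move_arm", "arguments": {"rows": [{"x": 2, "y": -4.5, "wz": -8}, {"x": 2, "y": -4.5, "wz": -8}, {"x": 2, "y": -4.5, "wz": -8}, {"x": 2, "y": -4.5, "wz": -8}, {"x": 2, "y": -4.5, "wz": -8}]}}

```text
$.rows[0]: bad value
```

Request:
{"name": "move_arm", "arguments": {"rows": [{"x": 2, "y": -4.5, "wz": -4}, {"x": 2, "y": -4.5}, {"x": 2, "y": -4.5}, {"x": 2, "y": -4.5}, {"x": 2, "y": -4.5}]}}

```text
$.rows[0]: bad value
```

Run:
```python
from h import *
from scipy.spatial.transform import Rotation as R
im=optics.capture('wrist');cv2.imwrite('pics/w1.png',im)
o=get_obs();print(o['clock'],o['tool_pos'],R.from_rotvec(o['tcp_rot']).as_matrix().round(3),o['force'],o['qpos'].round(2))
c=optics.get_calibration('wrist');print(proj('wrist',(.509,-.075,.228),c))
```

```text
0.2 [0.20641815 0.589569   0.23063487] [[ 0.944 -0.331 -0.   ]
 [-0.331 -0.944 -0.001]
 [ 0.     0.001 -1.   ]] [ 0.56632219  0.30493713 -0.38120219] [ 1.49  0.39  0.01 -0.   -1.19 -0.26]
(np.float64(8839.972139608984), np.float64(-7185.487222788483))
```

View pics/w1.png

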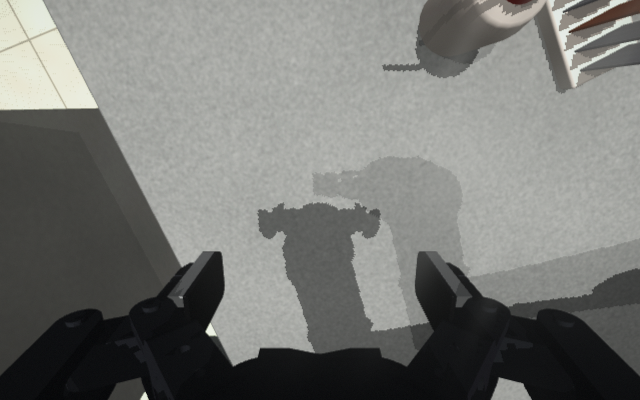

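Those calls were refused, so the arm did not move. All six keys are probably required.

Request:
{"name": "move_arm", "arguments": {"rows": [{"x": 0, "y": 0, "z": 4, "wx": 0, "wy": 0, "wz": 0}, {"x": 0, "y": 0, "z": 4, "wx": 0, "wy": 0, "wz": -8}, {"x": 1, "y": -3, "z": 3, "wx": 0, "wy": 0, "wz": -8}, {"x": 2, "y": -4, "z": 0, "wx": 0, "wy": 0, "wz": -8}, {"x": 2, "y": -4.5, "z": 0, "wx": 0, "wy": 0, "wz": -8}]}}

```text
clock: 0.7
tool_pos: [0.255, 0.474, 0.3386]
tcp_rot: [2.813, -1.378, -0.009]
force: [0.1, 0.1, -0.6]
grip_width: 0.999
```

Request:
{"name": "move_arm", "arguments": {"rows": [{"x": 2, "y": -4.5, "z": 0, "wx": 0, "wy": 0, "wz": -8}, {"x": 2, "y": -4.5, "z": 0, "wx": 0, "wy": 0, "wz": -8}, {"x": 2, "y": -4.5, "z": 0, "wx": 0, "wy": 0, "wz": -8}, {"x": 2, "y": -4.5, "z": 0, "wx": 0, "wy": 0, "wz": -8}, {"x": 2, "y": -4.5, "z": 0, "wx": 0, "wy": 0, "wz": -8}]}}

```text
clock: 1.2
tool_pos: [0.3546, 0.2434, 0.3392]
tcp_rot: [2.146, -2.289, -0.014]
force: [0.5, 0.6, 0.1]
grip_width: 0.999
```

Request:
{"name": "move_arm", "arguments": {"rows": [{"x": 2, "y": -4.5, "z": 0, "wx": 0, "wy": 0, "wz": -8}, {"x": 2, "y": -4.5, "z": 0, "wx": 0, "wy": 0, "wz": 0}, {"x": 2, "y": -4.5, "z": 0, "wx": 0, "wy": 0, "wz": 0}, {"x": 2, "y": -4.5, "z": 0, "wx": 0, "wy": 0, "wz": 0}, {"x": 1, "y": -2, "z": 0, "wx": 0, "wy": 0, "wz": 0}]}}

```text
clock: 1.7
tool_pos: [0.4435, 0.0365, 0.3402]
tcp_rot: [1.972, -2.445, -0.014]
force: [-0.1, -0.6, 0.1]
grip_width: 1.0
```

Run:
```python
from h import *
from scipy.spatial.transform import Rotation as R
im=optics.capture('wrist');cv2.imwrite('pics/w2.png',im)
o=get_obs();print(o['clock'],o['tool_pos'],R.from_rotvec(o['tcp_rot']).as_matrix().round(3),o['force'],o['qpos'].round(2))
c=optics.get_calibration('wrist');print(proj('wrist',(.509,-.075,.228),c))
```

```text
1.75 [0.44426038 0.0354278  0.34008956] [[-0.213 -0.977 -0.006]
 [-0.977  0.213  0.006]
 [-0.005  0.007 -1.   ]] [ 1.1009806  -1.1542462   0.70399377] [ 0.44  0.01 -0.2  -0.01 -1.37 -0.65]
(np.float64(200.62160209434586), np.float64(67.94774568728158))
```

View pics/w2.png

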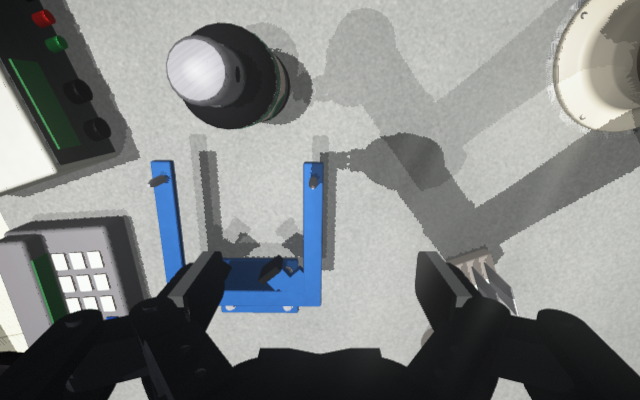

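Run:
```python
from h import *
w=cv2.imread('pics/w2.png')
cv2.imwrite('pics/w2z.png',cv2.resize(w[145:235,140:340],None,fx=4,fy=4,interpolation=cv2.INTER_CUBIC))
c=optics.get_calibration('wrist')
import pickle;pickle.dump(c,open('w2.pkl','wb'))
for th,o in((1.343,(.559,.112)),):
    x=np.array([np.cos(th),np.sin(th)]);y=np.array([-x[1],x[0]])
    for s in(1,-1):
        for z in(.104,.136): print(s,z,proj('wrist',[*(np.array(o)-.08*x+s*.09*y),z],c))
```

```text
1 0.104 (np.float64(314.7732982668629), np.float64(181.0421618946786))
1 0.136 (np.float64(314.6036793855399), np.float64(187.790756745424))
-1 0.104 (np.float64(163.66443450258114), np.float64(179.48968683577))
-1 0.136 (np.float64(150.47153822134283), np.float64(186.1406513144589))
```

View pics/w2z.png

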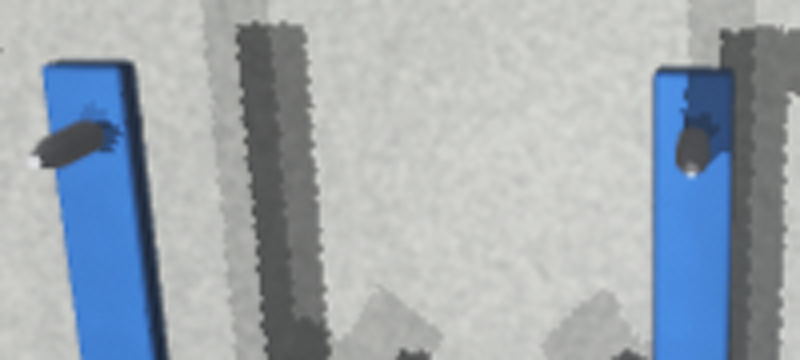

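Run:
```python
from h import *
import pickle;c=pickle.load(open('w2.pkl','rb'))
for z,l,r in((.136,(312.5,187.2),(149.2,185)),(.104,(313.5,180),(164,179))):
    L=onz('wrist',*l,z,c)[:2];Rr=onz('wrist',*r,z,c)[:2];d=L-Rr
    y=d/np.linalg.norm(d);x=np.array([y[1],-y[0]]);print(L,Rr,np.linalg.norm(d),np.arctan2(x[1],x[0]),(L+Rr)/2+.08*x)
print('cap',onz('wrist',198,71,.231,c))
s=cv2.imread('pics/scene0.png')
# scene cap top center approx
print(proj('scene',(.509,-.075,.231)),proj('scene',(.509,-.075,0)))
```

```text
[0.45537552 0.05323519] [0.6295041  0.01222404] 0.178892926120363 1.3394895093326031 [0.56077979 0.11059903]
[0.45446695 0.05281423] [0.62801329 0.01326098] 0.1779966093867551 1.3467121546805831 [0.5590172  0.11103745]
cap [ 0.51057977 -0.07294769  0.231     ]
(np.float64(322.19863567237473), np.float64(181.1876746406153)) (np.float64(322.19396781758724), np.float64(230.02923754134466))
```

Wrist view agrees: cap at px (198,70), studs at (313,188) and (149,185). Bracket (0.5595, 0.1113, heading 1.343), bottle (0.510, −0.074). Moving over the cap.

Request:
{"name": "move_arm", "arguments": {"rows": [{"x": 2.2, "y": -3.6, "z": 0, "wx": 0, "wy": 0, "wz": 0}, {"x": 2.2, "y": -3.6, "z": 0, "wx": 0, "wy": 0, "wz": -1}, {"x": 2.2, "y": -3.6, "z": 0, "wx": 0, "wy": 0, "wz": 0}, {"x": 0, "y": 0, "z": 0, "wx": 0, "wy": 0, "wz": 0}]}}

```text
clock: 2.15
tool_pos: [0.512, -0.0773, 0.3394]
tcp_rot: [1.949, -2.464, -0.015]
force: [-0.5, -0.1, 0.3]
grip_width: 0.997
```

```bash
cat >> h.py <<'E'
from scipy.spatial.transform import Rotation as R
def st():
    o=get_obs();M=R.from_rotvec(o['tcp_rot']).as_matrix()
    print(round(o['clock'],2),'p',o['tool_pos'].round(4),'y az',np.degrees(np.arctan2(M[1,1],M[0,1])).round(2),'z',M[:,2].round(3),'F',o['force'].round(1),'M',o['moment'].round(2),'g',round(o['grip_width'],3));return o,M
E
python3 - <<'E'
from h import *
im=optics.capture('wrist');cv2.imwrite('pics/w3.png',im)
st();c=optics.get_calibration('wrist');print(proj('wrist',(.51,-.074,.231),c))
E
```

```text
2.2 p [ 0.5111 -0.0759  0.3397] y az 166.76 z [-0.006  0.008 -1.   ] F [-0.1  1.3  0.1] M [ 0.02 -0.03  0.03] g 1.0
(np.float64(321.4162119630462), np.float64(194.89224314929717))
```

View pics/w3.png

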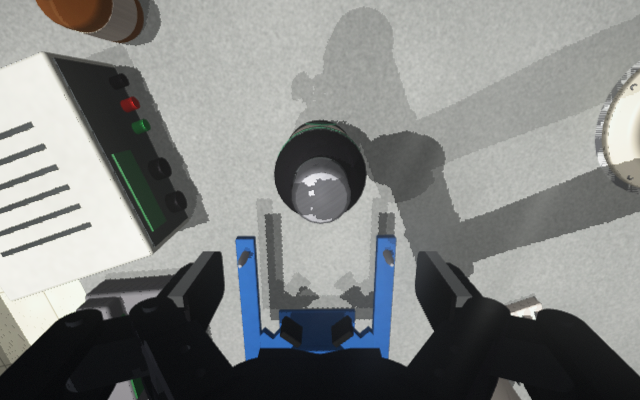

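Request:
{"name": "move_arm", "arguments": {"rows": [{"x": -0.1, "y": 0.2, "z": -3.5, "wx": -0.5, "wy": -0.3, "wz": 0}, {"x": 0, "y": 0, "z": -3.5, "wx": 0, "wy": 0, "wz": 0}, {"x": 0, "y": 0, "z": -3.5, "wx": 0, "wy": 0, "wz": 0}, {"x": 0, "y": 0, "z": -2, "wx": 0, "wy": 0, "wz": 0}, {"x": 0, "y": 0, "z": 0, "wx": 0, "wy": 0, "wz": 0}]}}

```text
clock: 2.7
tool_pos: [0.508, -0.0712, 0.2124]
tcp_rot: [-1.951, 2.458, -0.003]
force: [-1.8, -0.3, -0.7]
grip_width: 1.0
```

Run:
```python
from h import *
im=optics.capture('wrist');cv2.imwrite('pics/w4.png',im)
st();c=optics.get_calibration('wrist');print(proj('wrist',(.51,-.074,.231),c))
```

```text
2.75 p [ 0.509  -0.0712  0.214 ] y az 166.9 z [ 0.006  0.    -1.   ] F [-1.  -0.8  1.2] M [0.02 0.04 0.02] g 0.996
(np.float64(317.7651682045359), np.float64(265.870954544469))
```

View pics/w4.png

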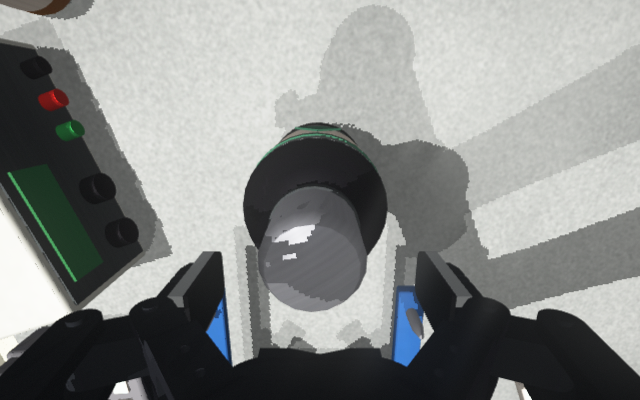

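Request:
{"name": "move_arm", "arguments": {"rows": [{"x": 0.2, "y": -0.4, "z": -1.4, "wx": 0, "wy": 0.1, "wz": 0}, {"x": 0, "y": 0, "z": -1.3, "wx": 0, "wy": 0, "wz": 0}, {"x": 0, "y": 0, "z": 0, "wx": 0, "wy": 0, "wz": 0}]}}

```text
clock: 3.05
tool_pos: [0.5135, -0.0743, 0.1896]
tcp_rot: [-1.95, 2.449, -0.012]
force: [-0.7, -0.3, -0.3]
grip_width: 0.997
```

Run:
```python
from h import *
st();st()
```

```text
3.05 p [ 0.5135 -0.0743  0.1896] y az 167.05 z [ 0.013  0.001 -1.   ] F [-0.7 -0.3 -0.3] M [ 0.01  0.06 -0.03] g 0.997
3.05 p [ 0.5135 -0.0743  0.1896] y az 167.05 z [ 0.013  0.001 -1.   ] F [-0.7 -0.3 -0.3] M [ 0.01  0.06 -0.03] g 0.997
```

Request:
{"name": "move_arm", "arguments": {"rows": [{"x": -0.1, "y": -0.1, "z": -0.2, "wx": 0, "wy": 0.6, "wz": 0}, {"x": 0, "y": 0, "z": 0, "wx": 0, "wy": 0, "wz": 0}]}}

```text
clock: 3.25
tool_pos: [0.5135, -0.0753, 0.189]
tcp_rot: [-1.955, 2.454, -0.003]
force: [0.0, -0.1, -0.4]
grip_width: 1.0
```

Run:
```python
from h import *
st();optics.capture('wrist');st();
im=optics.capture('top');st()
```

```text
3.25 p [ 0.5135 -0.0753  0.189 ] y az 167.08 z [ 0.005  0.001 -1.   ] F [ 0.  -0.1 -0.4] M [ 0.03 -0.   -0.02] g 1.0
3.3 p [ 0.5138 -0.0753  0.1895] y az 167.08 z [ 0.006  0.001 -1.   ] F [ 1.   0.3 -0.4] M [0.04 0.   0.01] g 1.0
3.35 p [ 0.5137 -0.0752  0.1894] y az 167.08 z [ 0.006  0.001 -1.   ] F [ 0.5  0.2 -0.4] M [-0.01  0.02 -0.03] g 0.997
```

Request:
{"name": "move_arm", "arguments": {"rows": [{"x": -0.1, "y": 0, "z": 0, "wx": 0, "wy": 0.3, "wz": 0}, {"x": 0, "y": 0, "z": 0, "wx": 0, "wy": 0, "wz": 0}, {"x": 0, "y": 0, "z": 0, "wx": 0, "wy": 0, "wz": 0}, {"x": 0, "y": 0, "z": 0, "wx": 0, "wy": 0, "wz": 0}, {"x": 0, "y": 0, "z": 0, "wx": 0, "wy": 0, "wz": 0}], "grip": 0}}

```text
clock: 3.85
tool_pos: [0.5116, -0.0752, 0.1905]
tcp_rot: [-1.957, 2.457, 0.002]
force: [-1.4, 0.4, 0.4]
grip_width: 0.572
```

Run:
```python
from h import *
im=optics.capture('wrist');cv2.imwrite('pics/w5.png',im)
st();c=optics.get_calibration('wrist');print(proj('wrist',(.51,-.074,.231),c))
```

```text
3.9 p [ 0.5116 -0.0752  0.1905] y az 167.07 z [-0.     0.001 -1.   ] F [-1.7  0.7 -0.1] M [ 0.04  0.03 -0.03] g 0.572
(np.float64(327.47435207927685), np.float64(305.04655603145136))
```

View pics/w5.png

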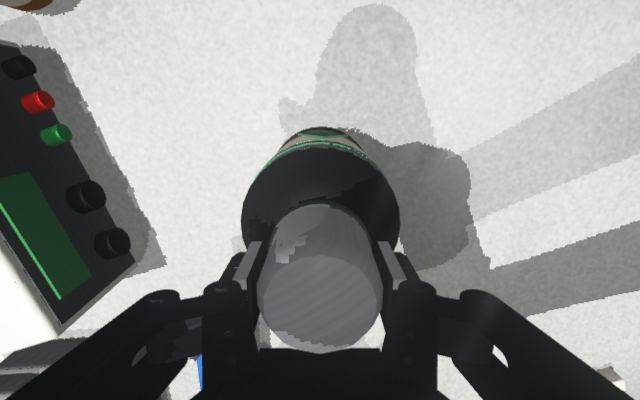

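Cap gripped (0.572 ≈ 49 mm). Now a planner for the walk, which pivots about the rim contact from the measured pose.

```bash
cat > walk.py <<'E'
# usage: walk.py side(L/R) lean_deg yaw_az n [press_mm] ; prints rows
import sys,json
from h import *
H=.1905
def body(o=None):
    o=o or get_obs();M=R.from_rotvec(o['tcp_rot']).as_matrix()
    B=np.column_stack([-M[:,0],M[:,1],-M[:,2]])
    return o['tool_pos'],B
def angles(B):
    yaw=np.arctan2(B[1,0],B[0,0]);L=R.from_matrix(R.from_euler('z',-yaw).as_matrix()@B).as_rotvec()
    return yaw,-L[0],L[1]   # yaw, left lean, pitch
def mk(yaw,lean): return (R.from_euler('z',yaw)*R.from_euler('x',-lean)).as_matrix()
def plan(segs,press=.001):
    p,B=body();yaw,lean,pit=angles(B)
    rows=[];pc,Bc=p,B
    for side,l1,y1,n in segs:
        s=.05 if side=='L' else -.05
        foot=pc-Bc[:,2]*H
        con=foot+Bc@np.array([0,s,0]);con[2]=-press
        yw,ln,_=angles(Bc)
        for i in range(1,n+1):
            t=i/n;Bt=mk(yw+(np.radians(y1)-yw)*t,ln+(np.radians(l1)-ln)*t)
            pt=con-Bt@np.array([0,s,0])+Bt[:,2]*H
            d=(pt-pc)*100;w=np.degrees(R.from_matrix(Bt@Bc.T).as_rotvec())
            rows.append([round(float(v),2) for v in d]+[round(float(v),1) for v in w]);pc,Bc=pt,Bt
    return rows
if __name__=='__main__':
    o,_=st();p,B=body(o);a=np.degrees(angles(B));f=p-B[:,2]*H
    print('yaw %.1f leftlean %.2f pitch %.2f foot'%tuple(a),f.round(4),'moved',np.linalg.norm(f[:2]-[.5115,-.075]).round(4))
    hx=np.array([.2258,.9742]);d=f[:2]-[.5595,.1113];print('bracket frame mm',(1000*np.array([d@hx,d@[-hx[1],hx[0]]])).round(1))
    a=sys.argv[1:];segs=[]
    while len(a)>=4: segs.append((a[0],float(a[1]),float(a[2]),int(a[3])));a=a[4:]
    for r in plan(segs): print(r)
E
python3 walk.py L 9 77 5
```

```text
3.9 p [ 0.5116 -0.0752  0.1905] y az 167.07 z [-0.     0.001 -1.   ] F [-1.7  0.7 -0.1] M [ 0.04  0.03 -0.03] g 0.572
yaw 77.1 leftlean -0.04 pitch -0.08 foot [ 0.5115 -0.0749 -0.    ] moved 0.0001
bracket frame mm [-192.2    4.7]
[-0.58, 0.16, 0.05, -0.5, -1.7, -0.0]
[-0.59, 0.14, 0.13, -0.4, -1.8, -0.0]
[-0.6, 0.14, 0.11, -0.4, -1.8, -0.0]
[-0.6, 0.14, 0.09, -0.4, -1.8, -0.0]
[-0.6, 0.14, 0.07, -0.4, -1.8, -0.0]
```

Request:
{"name": "move_arm", "arguments": {"rows": [{"x": -0.6, "y": 0.15, "z": 0.1, "wx": -0.5, "wy": -1.8, "wz": 0}, {"x": -0.6, "y": 0.15, "z": 0.1, "wx": -0.4, "wy": -1.8, "wz": 0}, {"x": -0.6, "y": 0.15, "z": 0.1, "wx": -0.4, "wy": -1.8, "wz": 0}]}}

```text
clock: 4.2
tool_pos: [0.4946, -0.0712, 0.1936]
tcp_rot: [-1.918, 2.41, -0.119]
force: [0.2, 0.2, 1.5]
grip_width: 0.57
```

```bash
python3 walk.py L 9 77 3
```

```text
4.2 p [ 0.4946 -0.0712  0.1936] y az 167.04 z [ 0.094 -0.024 -0.995] F [0.2 0.2 1.5] M [ 0.44  0.91 -0.04] g 0.57
yaw 77.0 leftlean 5.55 pitch 0.12 foot [ 0.5124 -0.0757  0.004 ] moved 0.0012
bracket frame mm [-192.8    3.6]
[-0.39, 0.05, 0.04, -0.1, -1.1, -0.0]
[-0.38, 0.09, 0.05, -0.3, -1.1, -0.0]
[-0.38, 0.09, 0.04, -0.3, -1.1, -0.0]
```

Request:
{"name": "move_arm", "arguments": {"rows": [{"x": -0.4, "y": 0.1, "z": 0.05, "wx": -0.2, "wy": -1.1, "wz": 0}, {"x": -0.4, "y": 0.1, "z": 0.05, "wx": -0.3, "wy": -1.1, "wz": 0}, {"x": -0.4, "y": 0.1, "z": 0.05, "wx": -0.3, "wy": -1.1, "wz": 0}]}}

```text
clock: 4.5
tool_pos: [0.4824, -0.068, 0.1953]
tcp_rot: [-1.892, 2.377, -0.193]
force: [1.6, 0.2, -1.8]
grip_width: 0.572
```

```bash
python3 walk.py L 9 104.5 6
```

```text
4.5 p [ 0.4824 -0.068   0.1953] y az 167.05 z [ 0.155 -0.039 -0.987] F [ 1.6  0.2 -1.8] M [ 0.18  0.5  -0.02] g 0.572
yaw 77.0 leftlean 9.17 pitch 0.16 foot [ 0.5118 -0.0753  0.0072] moved 0.0005
bracket frame mm [-192.6    4.3]
[0.03, 0.09, -0.02, 0.2, -0.0, 4.6]
[0.03, 0.15, -0.0, 0.0, 0.0, 4.6]
[0.01, 0.15, -0.0, 0.0, 0.0, 4.6]
[0.0, 0.15, -0.0, -0.0, 0.0, 4.6]
[-0.01, 0.16, -0.0, -0.0, 0.0, 4.6]
[-0.02, 0.15, -0.0, -0.0, 0.0, 4.6]
```

Request:
{"name": "move_arm", "arguments": {"rows": [{"x": 0, "y": 0.15, "z": 0, "wx": 0, "wy": 0, "wz": 4.6}, {"x": 0, "y": 0.15, "z": 0, "wx": 0, "wy": 0, "wz": 4.6}, {"x": 0, "y": 0.15, "z": 0, "wx": 0, "wy": 0, "wz": 4.6}, {"x": 0, "y": 0.15, "z": 0, "wx": 0, "wy": 0, "wz": 4.6}, {"x": 0, "y": 0.15, "z": 0, "wx": 0, "wy": 0, "wz": 4.6}]}}

```text
clock: 5.0
tool_pos: [0.4816, -0.0599, 0.1954]
tcp_rot: [-2.325, 1.917, -0.163]
force: [0.8, 0.0, 1.4]
grip_width: 0.573
```

```bash
python3 - <<'E'
from h import *
cv2.imwrite('pics/s1.png',cv2.resize(optics.capture('scene')[120:280,240:460],None,fx=3.6,fy=3.6))
E
python3 walk.py L 9 104.5 2 L 0 104.5 4 R -9 104.5 4
```

```text
5.05 p [ 0.4817 -0.0599  0.1953] y az -168.86 z [ 0.161  0.027 -0.987] F [ 0.9 -0.   0. ] M [-0.18  0.76 -0.06] g 0.574
yaw 101.1 leftlean 9.41 pitch 0.26 foot [ 0.5124 -0.0547  0.0074] moved 0.0203
bracket frame mm [-172.4    8.4]
[0.08, -0.02, -0.03, 0.2, 0.3, 1.7]
[0.06, 0.07, -0.01, -0.0, 0.2, 1.7]
[0.74, 0.19, -0.09, -0.6, 2.2, -0.0]
[0.74, 0.19, -0.12, -0.6, 2.2, 0.0]
[0.73, 0.19, -0.15, -0.6, 2.2, 0.0]
[0.73, 0.19, -0.18, -0.6, 2.2, 0.0]
[0.73, 0.19, 0.18, -0.6, 2.2, -0.0]
[0.73, 0.19, 0.15, -0.6, 2.2, 0.0]
[0.74, 0.19, 0.12, -0.6, 2.2, 0.0]
[0.74, 0.19, 0.09, -0.6, 2.2, -0.0]
```

View pics/s1.png

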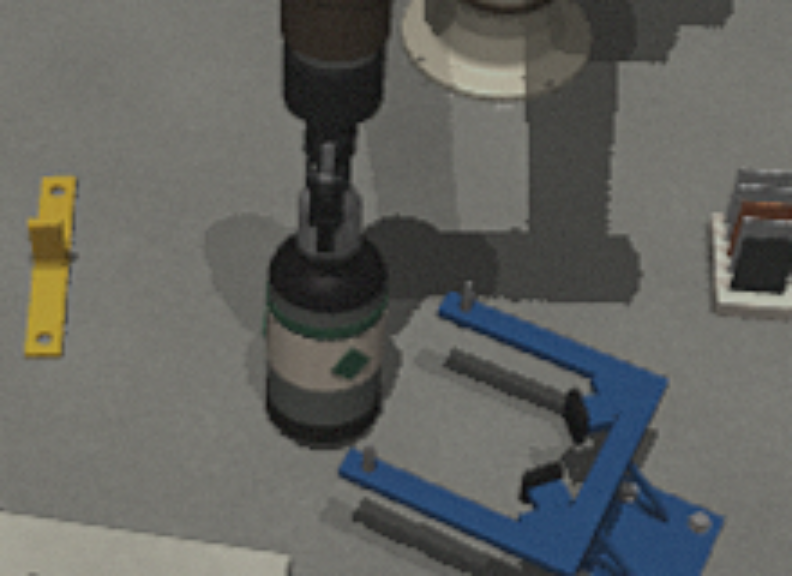

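Request:
{"name": "move_arm", "arguments": {"rows": [{"x": 0.1, "y": 0.1, "z": 0, "wx": 0, "wy": 0.4, "wz": 3}, {"x": 0.75, "y": 0.2, "z": -0.1, "wx": -0.6, "wy": 2.2, "wz": 0}, {"x": 0.75, "y": 0.2, "z": -0.15, "wx": -0.6, "wy": 2.2, "wz": 0}, {"x": 0.75, "y": 0.2, "z": -0.15, "wx": -0.6, "wy": 2.2, "wz": 0}, {"x": 0.75, "y": 0.2, "z": -0.15, "wx": -0.6, "wy": 2.2, "wz": 0}]}}

```text
clock: 5.55
tool_pos: [0.5127, -0.0518, 0.1907]
tcp_rot: [2.466, -1.93, 0.009]
force: [-7.4, -1.9, 18.7]
grip_width: 0.572
```

```bash
python3 walk.py R -9 104.5 5 R -9 46.5 12
```

```text
5.55 p [ 0.5127 -0.0518  0.1907] y az -166.11 z [-0.002 -0.012 -1.   ] F [-7.4 -1.9 18.7] M [-0.02  1.96  0.22] g 0.572
yaw 103.9 leftlean -0.26 pitch 0.63 foot [ 5.124e-01 -5.400e-02  2.000e-04] moved 0.021
bracket frame mm [-171.7    8.6]
[0.62, -0.07, 0.05, 0.2, 1.8, 0.1]
[0.57, 0.13, 0.12, -0.4, 1.7, 0.1]
[0.58, 0.14, 0.11, -0.4, 1.7, 0.1]
[0.58, 0.14, 0.09, -0.4, 1.7, 0.1]
[0.58, 0.14, 0.07, -0.4, 1.7, 0.1]
[-0.03, 0.16, -0.0, -0.0, 0.0, -4.8]
[-0.02, 0.16, 0.0, 0.0, -0.0, -4.8]
[-0.01, 0.17, -0.0, 0.0, -0.0, -4.8]
[0.01, 0.17, 0.0, -0.0, 0.0, -4.8]
[0.02, 0.16, 0.0, -0.0, -0.0, -4.8]
[0.03, 0.16, 0.0, -0.0, 0.0, -4.8]
[0.05, 0.16, 0.0, 0.0, -0.0, -4.8]
[0.06, 0.15, -0.0, -0.0, 0.0, -4.8]
[0.07, 0.15, 0.0, 0.0, 0.0, -4.8]
[0.09, 0.14, 0.0, -0.0, 0.0, -4.8]
[0.1, 0.13, 0.0, 0.0, 0.0, -4.8]
[0.11, 0.12, -0.0, -0.0, -0.0, -4.8]
```

Request:
{"name": "move_arm", "arguments": {"rows": [{"x": 0.6, "y": 0.05, "z": 0.1, "wx": 0, "wy": 1.8, "wz": 0}, {"x": 0.6, "y": 0.1, "z": 0.1, "wx": -0.3, "wy": 1.8, "wz": 0}, {"x": 0.6, "y": 0.15, "z": 0.1, "wx": -0.4, "wy": 1.7, "wz": 0}, {"x": 0.6, "y": 0.15, "z": 0.1, "wx": -0.4, "wy": 1.7, "wz": 0}, {"x": 0.6, "y": 0.15, "z": 0.1, "wx": -0.4, "wy": 1.7, "wz": 0}]}}

```text
clock: 6.05
tool_pos: [0.5425, -0.0447, 0.1955]
tcp_rot: [2.361, -1.863, -0.152]
force: [-1.5, -0.3, -2.4]
grip_width: 0.568
```

```bash
python3 walk.py R -9 46.5 11
```

```text
6.05 p [ 0.5425 -0.0447  0.1955] y az -166.56 z [-0.159 -0.039 -0.987] F [-1.5 -0.3 -2.4] M [ 0.34 -0.34  0.02] g 0.568
yaw 103.5 leftlean -9.40 pitch 0.08 foot [ 0.5123 -0.0522  0.0076] moved 0.0228
bracket frame mm [-170.    9.]
[-0.04, 0.13, -0.04, 0.1, -0.0, -5.2]
[-0.03, 0.16, -0.0, 0.0, -0.0, -5.2]
[-0.01, 0.17, -0.0, 0.0, -0.0, -5.2]
[0.0, 0.17, -0.0, -0.0, -0.0, -5.2]
[0.02, 0.17, -0.0, -0.0, -0.0, -5.2]
[0.03, 0.17, -0.0, -0.0, -0.0, -5.2]
[0.05, 0.17, -0.0, -0.0, -0.0, -5.2]
[0.06, 0.16, -0.0, -0.0, -0.0, -5.2]
[0.08, 0.16, -0.0, -0.0, -0.0, -5.2]
[0.09, 0.15, -0.0, -0.0, -0.0, -5.2]
[0.11, 0.14, -0.0, -0.0, -0.0, -5.2]
```

Request:
{"name": "move_arm", "arguments": {"rows": [{"x": -0.05, "y": 0.15, "z": 0, "wx": 0, "wy": 0, "wz": -5.2}, {"x": -0.05, "y": 0.15, "z": 0, "wx": 0, "wy": 0, "wz": -5.2}, {"x": 0, "y": 0.15, "z": 0, "wx": 0, "wy": 0, "wz": -5.2}, {"x": 0, "y": 0.15, "z": 0, "wx": 0, "wy": 0, "wz": -5.2}, {"x": 0, "y": 0.15, "z": 0, "wx": 0, "wy": 0, "wz": -5.2}]}}

```text
clock: 6.55
tool_pos: [0.5425, -0.0364, 0.1955]
tcp_rot: [1.867, -2.386, -0.188]
force: [-1.0, 0.7, -0.3]
grip_width: 0.573
```

```bash
python3 walk.py R -9 44 7
```

```text
6.55 p [ 0.5425 -0.0364  0.1955] y az 166.06 z [-0.159  0.032 -0.987] F [-1.   0.7 -0.3] M [ 0.09 -0.34  0.06] g 0.573
yaw 76.1 leftlean -9.33 pitch 0.39 foot [ 0.5122 -0.0302  0.0075] moved 0.0448
bracket frame mm [-148.6   14.1]
[-0.01, 0.02, -0.04, 0.4, -0.2, -4.6]
[0.04, 0.15, -0.0, -0.0, -0.0, -4.6]
[0.05, 0.14, -0.0, -0.0, -0.0, -4.6]
[0.06, 0.14, -0.0, -0.0, -0.0, -4.6]
[0.07, 0.14, -0.0, -0.0, -0.0, -4.6]
[0.09, 0.13, -0.0, -0.0, -0.0, -4.6]
[0.1, 0.12, -0.0, -0.0, -0.0, -4.6]
```

Request:
{"name": "move_arm", "arguments": {"rows": [{"x": 0.05, "y": 0.15, "z": 0, "wx": 0, "wy": 0, "wz": -5.2}, {"x": 0.05, "y": 0.15, "z": 0, "wx": 0.2, "wy": 0, "wz": -5.2}, {"x": 0.05, "y": 0.15, "z": 0, "wx": 0, "wy": 0, "wz": -5.2}, {"x": 0.1, "y": 0.15, "z": 0, "wx": 0, "wy": 0, "wz": -5.2}, {"x": 0.1, "y": 0.15, "z": 0, "wx": 0, "wy": 0, "wz": -5.2}]}}

```text
clock: 7.05
tool_pos: [0.5455, -0.0288, 0.1955]
tcp_rot: [1.259, -2.79, -0.219]
force: [-1.6, 0.6, 1.3]
grip_width: 0.569
```

```bash
python3 walk.py R -9 44 1 R 0 44 4 L 9 44 5
```

```text
7.05 p [ 0.5455 -0.0288  0.1955] y az 138.53 z [-0.124  0.1   -0.987] F [-1.6  0.6  1.3] M [-0.22 -0.12  0.11] g 0.569
yaw 48.6 leftlean -9.17 pitch 0.42 foot [ 0.5218 -0.0098  0.0074] moved 0.0661
bracket frame mm [-126.4    9.4]
[-0.03, 0.04, -0.05, 0.2, -0.4, -4.6]
[-0.53, 0.55, -0.09, -1.6, -1.6, 0.0]
[-0.53, 0.55, -0.12, -1.6, -1.6, -0.0]
[-0.53, 0.55, -0.15, -1.6, -1.6, -0.0]
[-0.52, 0.54, -0.18, -1.6, -1.6, -0.0]
[-0.42, 0.43, 0.15, -1.3, -1.3, 0.0]
[-0.42, 0.44, 0.13, -1.3, -1.3, -0.0]
[-0.42, 0.44, 0.11, -1.3, -1.3, 0.0]
[-0.43, 0.44, 0.09, -1.3, -1.3, -0.0]
[-0.43, 0.44, 0.07, -1.3, -1.3, 0.0]
```

Request:
{"name": "move_arm", "arguments": {"rows": [{"x": 0.05, "y": 0.1, "z": -0.05, "wx": 0.1, "wy": -0.2, "wz": -4.6}, {"x": -0.5, "y": 0.55, "z": -0.1, "wx": -1.6, "wy": -1.6, "wz": 0}, {"x": -0.5, "y": 0.55, "z": -0.1, "wx": -1.6, "wy": -1.6, "wz": 0}, {"x": -0.55, "y": 0.55, "z": -0.15, "wx": -1.6, "wy": -1.6, "wz": 0}, {"x": -0.55, "y": 0.55, "z": -0.15, "wx": -1.6, "wy": -1.6, "wz": 0}]}}

```text
clock: 7.55
tool_pos: [0.5235, -0.0053, 0.1904]
tcp_rot: [-1.153, 2.921, -0.008]
force: [-3.7, -1.7, 7.3]
grip_width: 0.565
```

```bash
python3 walk.py L 9 44 5
```

```text
7.55 p [ 0.5235 -0.0053  0.1904] y az 133.08 z [ 0.003 -0.004 -1.   ] F [-3.7 -1.7  7.3] M [-1.33  0.37  0.12] g 0.565
yaw 43.1 leftlean 0.29 pitch 0.06 foot [ 5.24e-01 -6.20e-03 -1.00e-04] moved 0.0699
bracket frame mm [-122.5    8. ]
[-0.4, 0.42, 0.08, -1.2, -1.2, 0.2]
[-0.39, 0.44, 0.12, -1.3, -1.2, 0.2]
[-0.4, 0.44, 0.1, -1.3, -1.2, 0.2]
[-0.4, 0.43, 0.09, -1.3, -1.2, 0.2]
[-0.41, 0.43, 0.07, -1.3, -1.2, 0.2]
```

Request:
{"name": "move_arm", "arguments": {"rows": [{"x": -0.4, "y": 0.45, "z": 0.1, "wx": -1.3, "wy": -1.2, "wz": 0}, {"x": -0.4, "y": 0.45, "z": 0.1, "wx": -1.3, "wy": -1.2, "wz": 0}, {"x": -0.4, "y": 0.45, "z": 0.1, "wx": -1.3, "wy": -1.2, "wz": 0}, {"x": -0.4, "y": 0.45, "z": 0.1, "wx": -1.3, "wy": -1.2, "wz": 0}, {"x": -0.4, "y": 0.45, "z": 0.1, "wx": -1.3, "wy": -1.2, "wz": 0}]}}

```text
clock: 8.05
tool_pos: [0.5022, 0.0174, 0.1955]
tcp_rot: [-1.117, 2.86, -0.244]
force: [1.1, -1.3, -2.8]
grip_width: 0.569
```

```bash
python3 walk.py L 9 103 11
```

```text
8.05 p [0.5022 0.0174 0.1955] y az 132.66 z [ 0.115 -0.124 -0.986] F [ 1.1 -1.3 -2.8] M [ 0.1   0.31 -0.02] g 0.569
yaw 42.7 leftlean 9.75 pitch -0.01 foot [ 0.5241 -0.0063  0.0077] moved 0.0698
bracket frame mm [-122.6    7.9]
[0.14, 0.1, -0.03, 0.0, 0.1, 5.5]
[0.12, 0.11, -0.0, 0.0, 0.1, 5.5]
[0.11, 0.13, -0.0, 0.0, 0.1, 5.5]
[0.1, 0.14, -0.0, 0.0, 0.1, 5.5]
[0.09, 0.15, -0.0, 0.0, 0.1, 5.5]
[0.07, 0.16, -0.0, 0.0, 0.1, 5.5]
[0.06, 0.17, -0.0, 0.0, 0.1, 5.5]
[0.04, 0.18, -0.0, 0.0, 0.1, 5.5]
[0.03, 0.18, -0.0, 0.0, 0.1, 5.5]
[0.01, 0.19, -0.0, -0.0, 0.1, 5.5]
[-0.01, 0.19, -0.0, -0.0, 0.1, 5.5]
```

Request:
{"name": "move_arm", "arguments": {"rows": [{"x": 0.15, "y": 0.1, "z": 0, "wx": 0, "wy": 0, "wz": 5.5}, {"x": 0.1, "y": 0.1, "z": 0, "wx": 0, "wy": 0.1, "wz": 5.5}, {"x": 0.1, "y": 0.15, "z": 0, "wx": 0, "wy": 0.1, "wz": 5.5}, {"x": 0.1, "y": 0.15, "z": 0, "wx": 0, "wy": 0.1, "wz": 5.5}, {"x": 0.1, "y": 0.15, "z": 0, "wx": 0, "wy": 0.1, "wz": 5.5}]}}

```text
clock: 8.55
tool_pos: [0.5069, 0.0247, 0.1954]
tcp_rot: [-1.763, 2.474, -0.212]
force: [0.5, 0.0, 0.4]
grip_width: 0.569
```

```bash
python3 walk.py L 9 103 7
```

```text
8.55 p [0.5069 0.0247 0.1954] y az 160.95 z [ 0.159 -0.057 -0.986] F [0.5 0.  0.4] M [ 0.14  0.72 -0.07] g 0.569
yaw 70.9 leftlean 9.71 pitch 0.10 foot [0.5372 0.0139 0.0077] moved 0.0926
bracket frame mm [-99.9  -0.2]
[0.06, 0.09, -0.03, 0.1, 0.1, 4.6]
[0.06, 0.13, -0.0, 0.0, 0.1, 4.6]
[0.05, 0.14, -0.0, 0.0, 0.1, 4.6]
[0.04, 0.14, -0.0, 0.0, 0.1, 4.6]
[0.03, 0.15, -0.0, -0.0, 0.1, 4.6]
[0.02, 0.16, -0.0, -0.0, 0.1, 4.6]
[0.01, 0.16, -0.0, -0.0, 0.1, 4.6]
```

Request:
{"name": "move_arm", "arguments": {"rows": [{"x": 0.05, "y": 0.1, "z": 0, "wx": 0, "wy": 0.1, "wz": 5.2}, {"x": 0.05, "y": 0.15, "z": 0, "wx": 0, "wy": 0.1, "wz": 5.2}, {"x": 0.05, "y": 0.15, "z": 0, "wx": 0, "wy": 0.1, "wz": 5.2}, {"x": 0.05, "y": 0.15, "z": 0, "wx": 0, "wy": 0.1, "wz": 5.2}, {"x": 0, "y": 0.15, "z": 0, "wx": 0, "wy": 0.1, "wz": 5.2}]}}

```text
clock: 9.05
tool_pos: [0.5089, 0.0321, 0.1953]
tcp_rot: [-2.268, 1.988, -0.165]
force: [1.2, 0.6, 0.6]
grip_width: 0.568
```

```bash
python3 walk.py L 9 103 1 L 0 103 4 R -9 103 5
```

```text
9.05 p [0.5089 0.0321 0.1953] y az -172.48 z [ 0.162  0.019 -0.987] F [1.2 0.6 0.6] M [ 0.08  0.59 -0.11] g 0.568
yaw 97.5 leftlean 9.37 pitch 0.13 foot [0.5397 0.0357 0.0074] moved 0.1143
bracket frame mm [-78.1   2.2]
[0.1, 0.16, -0.04, 0.1, 0.4, 5.5]
[0.75, 0.17, -0.09, -0.5, 2.2, -0.0]
[0.74, 0.17, -0.12, -0.5, 2.2, 0.0]
[0.74, 0.17, -0.15, -0.5, 2.2, 0.0]
[0.73, 0.17, -0.18, -0.5, 2.2, 0.0]
[0.59, 0.14, 0.15, -0.4, 1.8, -0.0]
[0.59, 0.14, 0.13, -0.4, 1.8, -0.0]
[0.59, 0.14, 0.11, -0.4, 1.8, -0.0]
[0.6, 0.14, 0.09, -0.4, 1.8, 0.0]
[0.6, 0.14, 0.07, -0.4, 1.8, 0.0]
```

Request:
{"name": "move_arm", "arguments": {"rows": [{"x": 0.1, "y": 0.15, "z": 0, "wx": 0.1, "wy": 0.3, "wz": 5.5}, {"x": 0.75, "y": 0.15, "z": -0.1, "wx": -0.5, "wy": 2.2, "wz": 0}, {"x": 0.75, "y": 0.15, "z": -0.15, "wx": -0.5, "wy": 2.2, "wz": 0}, {"x": 0.75, "y": 0.15, "z": -0.15, "wx": -0.5, "wy": 2.2, "wz": 0}, {"x": 0.75, "y": 0.15, "z": -0.15, "wx": -0.5, "wy": 2.2, "wz": 0}]}}

```text
clock: 9.55
tool_pos: [0.5395, 0.0401, 0.1906]
tcp_rot: [2.457, -1.957, -0.002]
force: [-9.3, 2.1, 18.6]
grip_width: 0.573
```

```bash
python3 walk.py R -8 103 5;python3 - <<'E'
from h import *
cv2.imwrite('pics/s2.png',cv2.resize(optics.capture('scene')[120:280,240:460],None,fx=3.6,fy=3.6))
E
```

```text
9.55 p [0.5395 0.0401 0.1906] y az -167.09 z [-0.001  0.    -1.   ] F [-9.3  2.1 18.6] M [0.56 2.6  0.15] g 0.573
yaw 102.9 leftlean -0.08 pitch -0.03 foot [5.393e-01 4.010e-02 1.000e-04] moved 0.1184
bracket frame mm [-73.9   3.6]
[0.51, 0.13, 0.03, -0.4, 1.5, 0.0]
[0.52, 0.12, 0.12, -0.4, 1.5, 0.0]
[0.52, 0.12, 0.1, -0.4, 1.5, 0.0]
[0.52, 0.12, 0.09, -0.4, 1.5, 0.0]
[0.53, 0.12, 0.07, -0.4, 1.5, 0.0]
```

View pics/s2.png

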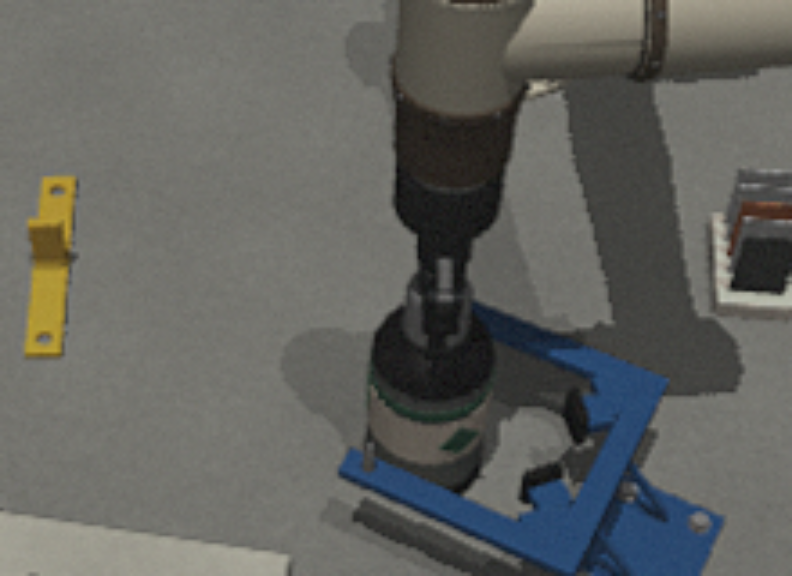

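Request:
{"name": "move_arm", "arguments": {"rows": [{"x": 0.5, "y": 0.1, "z": 0.05, "wx": -0.4, "wy": 1.5, "wz": 0}, {"x": 0.5, "y": 0.1, "z": 0.1, "wx": -0.4, "wy": 1.5, "wz": 0}, {"x": 0.5, "y": 0.1, "z": 0.1, "wx": -0.4, "wy": 1.5, "wz": 0}, {"x": 0.5, "y": 0.1, "z": 0.1, "wx": -0.4, "wy": 1.5, "wz": 0}, {"x": 0.5, "y": 0.1, "z": 0.1, "wx": -0.4, "wy": 1.5, "wz": 0}]}}

```text
clock: 10.1
tool_pos: [0.5652, 0.047, 0.1951]
tcp_rot: [2.359, -1.894, -0.128]
force: [-1.5, 0.3, -2.3]
grip_width: 0.568
```

```bash
python3 walk.py R -8 50 10
```

```text
10.1 p [0.5652 0.047  0.1951] y az -167.55 z [-0.137 -0.036 -0.99 ] F [-1.5  0.3 -2.3] M [ 0.46 -0.32  0.03] g 0.568
yaw 102.5 leftlean -8.11 pitch 0.32 foot [0.5392 0.0401 0.0066] moved 0.1184
bracket frame mm [-73.9   3.7]
[-0.02, 0.1, -0.05, 0.3, 0.0, -5.2]
[-0.02, 0.21, -0.0, 0.0, -0.0, -5.2]
[-0.0, 0.21, -0.0, -0.0, -0.0, -5.2]
[0.02, 0.21, -0.0, -0.0, -0.0, -5.2]
[0.04, 0.21, -0.0, -0.0, -0.0, -5.2]
[0.06, 0.2, -0.0, -0.0, -0.0, -5.2]
[0.07, 0.2, -0.0, -0.0, -0.0, -5.2]
[0.09, 0.19, -0.0, -0.0, -0.0, -5.2]
[0.11, 0.18, -0.0, -0.0, -0.0, -5.2]
[0.12, 0.17, -0.0, -0.0, -0.0, -5.2]
```

Request:
{"name": "move_arm", "arguments": {"rows": [{"x": 0, "y": 0.15, "z": 0, "wx": 0.2, "wy": 0, "wz": -5.4}, {"x": 0, "y": 0.2, "z": 0, "wx": 0, "wy": 0, "wz": -5.4}, {"x": 0, "y": 0.2, "z": 0, "wx": 0, "wy": 0, "wz": -5.4}, {"x": 0, "y": 0.2, "z": 0, "wx": 0, "wy": 0, "wz": -5.4}, {"x": 0.05, "y": 0.2, "z": 0, "wx": 0, "wy": 0, "wz": -5.4}]}}

```text
clock: 10.6
tool_pos: [0.5657, 0.0574, 0.1951]
tcp_rot: [1.835, -2.432, -0.165]
force: [-1.4, 1.1, 0.4]
grip_width: 0.569
```

```bash
python3 walk.py R -8 50 5
```

```text
10.6 p [0.5657 0.0574 0.1951] y az 164.05 z [-0.137  0.032 -0.99 ] F [-1.4  1.1  0.4] M [ 0.06  0.02 -0.01] g 0.569
yaw 74.1 leftlean -8.06 pitch 0.38 foot [0.5397 0.0635 0.0065] moved 0.1414
bracket frame mm [-51.    8.5]
[0.02, 0.06, -0.05, 0.4, -0.1, -4.8]
[0.07, 0.18, -0.0, -0.0, -0.0, -4.8]
[0.09, 0.17, -0.0, -0.0, -0.0, -4.8]
[0.1, 0.16, -0.0, -0.0, -0.0, -4.8]
[0.11, 0.16, -0.0, -0.0, -0.0, -4.8]
```

Request:
{"name": "move_arm", "arguments": {"rows": [{"x": 0.05, "y": 0.15, "z": 0, "wx": 0.2, "wy": 0, "wz": -5.4}, {"x": 0.1, "y": 0.2, "z": 0, "wx": 0, "wy": 0, "wz": -5.4}, {"x": 0.1, "y": 0.2, "z": 0, "wx": 0, "wy": 0, "wz": -5.4}, {"x": 0.1, "y": 0.15, "z": 0, "wx": 0, "wy": 0, "wz": -5.4}, {"x": 0.1, "y": 0.15, "z": 0, "wx": 0, "wy": 0, "wz": -5.4}]}}

```text
clock: 11.1
tool_pos: [0.5698, 0.0665, 0.1951]
tcp_rot: [1.191, -2.837, -0.192]
force: [-1.0, 0.7, -0.4]
grip_width: 0.569
```

```bash
python3 walk.py R 0 46 5 L 5 46 4 L 5 77 6
```

```text
11.1 p [0.5698 0.0665 0.1951] y az 135.52 z [-0.102  0.092 -0.991] F [-1.   0.7 -0.4] M [-0.24 -0.2   0.15] g 0.569
yaw 45.6 leftlean -7.89 pitch 0.34 foot [0.5504 0.084  0.0064] moved 0.1637
bracket frame mm [-28.7   2.7]
[-0.47, 0.29, -0.12, -0.9, -1.4, 0.1]
[-0.39, 0.37, -0.09, -1.1, -1.1, 0.1]
[-0.39, 0.37, -0.1, -1.1, -1.1, 0.1]
[-0.38, 0.36, -0.12, -1.1, -1.1, 0.1]
[-0.38, 0.36, -0.13, -1.1, -1.1, 0.1]
[-0.3, 0.29, 0.1, -0.9, -0.9, 0.0]
[-0.3, 0.29, 0.1, -0.9, -0.9, -0.0]
[-0.3, 0.29, 0.09, -0.9, -0.9, 0.0]
[-0.3, 0.29, 0.08, -0.9, -0.9, 0.0]
[0.2, 0.22, 0.0, -0.0, -0.0, 5.2]
[0.18, 0.24, 0.0, 0.0, 0.0, 5.2]
[0.15, 0.26, -0.0, 0.0, 0.0, 5.2]
[0.13, 0.27, -0.0, 0.0, 0.0, 5.2]
[0.11, 0.28, 0.0, 0.0, 0.0, 5.2]
[0.08, 0.29, 0.0, 0.0, 0.0, 5.2]
```

Request:
{"name": "move_arm", "arguments": {"rows": [{"x": -0.4, "y": 0.3, "z": -0.1, "wx": -1, "wy": -1.3, "wz": 0}, {"x": -0.4, "y": 0.35, "z": -0.1, "wx": -1.1, "wy": -1.1, "wz": 0}, {"x": -0.4, "y": 0.35, "z": -0.1, "wx": -1.1, "wy": -1.1, "wz": 0}, {"x": -0.4, "y": 0.35, "z": -0.1, "wx": -1.1, "wy": -1.1, "wz": 0}, {"x": -0.4, "y": 0.35, "z": -0.15, "wx": -1.1, "wy": -1.1, "wz": 0}]}}

```text
clock: 11.6
tool_pos: [0.5495, 0.0854, 0.1903]
tcp_rot: [-1.2, 2.9, -0.01]
force: [-0.6, -6.7, 11.8]
grip_width: 0.568
```

```bash
python3 walk.py L 5 45 5
```

```text
11.6 p [0.5495 0.0854 0.1903] y az 134.95 z [ 0.005 -0.005 -1.   ] F [-0.6 -6.7 11.8] M [-1.68 -0.23  0.16] g 0.568
yaw 45.0 leftlean 0.40 pitch -0.03 foot [ 5.505e-01  8.450e-02 -1.000e-04] moved 0.1642
bracket frame mm [-28.1   2.7]
[-0.21, 0.22, 0.03, -0.7, -0.6, 0.0]
[-0.22, 0.22, 0.07, -0.7, -0.7, 0.0]
[-0.22, 0.22, 0.07, -0.7, -0.7, 0.0]
[-0.22, 0.22, 0.06, -0.7, -0.7, 0.0]
[-0.22, 0.22, 0.06, -0.7, -0.7, 0.0]
```

Request:
{"name": "move_arm", "arguments": {"rows": [{"x": -0.2, "y": 0.2, "z": 0.05, "wx": -0.7, "wy": -0.7, "wz": 0}, {"x": -0.2, "y": 0.2, "z": 0.05, "wx": -0.7, "wy": -0.7, "wz": 0}, {"x": -0.2, "y": 0.2, "z": 0.1, "wx": -0.7, "wy": -0.7, "wz": 0}, {"x": -0.2, "y": 0.2, "z": 0.1, "wx": -0.7, "wy": -0.7, "wz": 0}, {"x": -0.2, "y": 0.2, "z": 0.05, "wx": -0.7, "wy": -0.7, "wz": 0}]}}

```text
clock: 12.1
tool_pos: [0.5378, 0.0966, 0.1936]
tcp_rot: [-1.178, 2.868, -0.139]
force: [-0.6, 1.4, 2.4]
grip_width: 0.569
```

```bash
python3 walk.py L 5 75 6
```

```text
12.1 p [0.5378 0.0966 0.1936] y az 134.66 z [ 0.069 -0.068 -0.995] F [-0.6  1.4  2.4] M [1.33 1.46 0.09] g 0.569
yaw 44.7 leftlean 5.57 pitch -0.08 foot [0.551  0.0836 0.004 ] moved 0.1635
bracket frame mm [-28.9   2. ]
[0.23, 0.2, -0.02, 0.0, 0.1, 5.1]
[0.2, 0.2, -0.01, 0.1, 0.1, 5.1]
[0.18, 0.22, -0.01, 0.1, 0.1, 5.1]
[0.16, 0.24, -0.01, 0.0, 0.1, 5.1]
[0.14, 0.25, -0.01, 0.0, 0.1, 5.1]
[0.12, 0.27, -0.01, 0.0, 0.1, 5.1]
```

Request:
{"name": "move_arm", "arguments": {"rows": [{"x": 0.2, "y": 0.2, "z": 0, "wx": 0, "wy": 0, "wz": 5.2}, {"x": 0.2, "y": 0.2, "z": 0, "wx": 0, "wy": 0, "wz": 5.2}, {"x": 0.2, "y": 0.2, "z": 0, "wx": 0, "wy": 0, "wz": 5.2}, {"x": 0.15, "y": 0.25, "z": 0, "wx": 0, "wy": 0, "wz": 5.2}, {"x": 0.15, "y": 0.25, "z": 0, "wx": 0, "wy": 0, "wz": 5.2}]}}

```text
clock: 12.6
tool_pos: [0.5454, 0.1086, 0.1937]
tcp_rot: [-1.801, 2.501, -0.125]
force: [2.8, -1.8, 0.7]
grip_width: 0.571
```

```bash
python3 walk.py L 5 77 2 L 0 77 4
```

```text
12.6 p [0.5454 0.1086 0.1937] y az 161.5 z [ 0.094 -0.032 -0.995] F [ 2.8 -1.8  0.7] M [ 0.27  0.63 -0.34] g 0.571
yaw 71.5 leftlean 5.68 pitch 0.06 foot [0.5632 0.1024 0.0041] moved 0.1848
bracket frame mm [-7.8 -5.6]
[0.15, 0.09, -0.04, 0.2, 0.3, 2.8]
[0.15, 0.12, -0.02, 0.1, 0.3, 2.8]
[0.41, -0.1, -0.08, 0.3, 1.2, 0.0]
[0.41, -0.09, -0.09, 0.3, 1.2, -0.0]
[0.41, -0.09, -0.1, 0.3, 1.2, 0.0]
[0.41, -0.09, -0.1, 0.3, 1.2, -0.0]
```

Request:
{"name": "move_arm", "arguments": {"rows": [{"x": 0.4, "y": -0.1, "z": -0.1, "wx": 0.5, "wy": 1.4, "wz": 0}, {"x": 0.4, "y": -0.1, "z": -0.1, "wx": 0.4, "wy": 1.3, "wz": 0}, {"x": 0.4, "y": -0.1, "z": -0.1, "wx": 0.4, "wy": 1.3, "wz": 0}, {"x": 0.4, "y": -0.1, "z": -0.1, "wx": 0.4, "wy": 1.3, "wz": 0}]}}

```text
clock: 13.0
tool_pos: [0.5625, 0.1034, 0.1905]
tcp_rot: [1.838, -2.543, 0.009]
force: [-7.0, -0.7, 12.5]
grip_width: 0.573
```

```bash
python3 walk.py L 0 72 1;python3 - <<'E'
from h import *
cv2.imwrite('pics/s3.png',cv2.resize(optics.capture('scene')[150:290,310:450],None,fx=5,fy=5,interpolation=cv2.INTER_CUBIC)[:600])
st()
E
```

```text
13.0 p [0.5625 0.1034 0.1905] y az 161.72 z [ 0.001 -0.007 -1.   ] F [-7.  -0.7 12.5] M [0.25 1.93 0.21] g 0.573
yaw 71.7 leftlean 0.15 pitch 0.37 foot [ 0.5626  0.1021 -0.    ] moved 0.1843
bracket frame mm [-8.2 -5.1]
[0.02, -0.11, -0.1, 0.4, 0.0, 0.3]
13.05 p [0.563  0.1035 0.1906] y az 161.68 z [-0.001 -0.006 -1.   ] F [-4.6  1.3  5.5] M [0.5  1.71 0.14] g 0.573
```

View pics/s3.png

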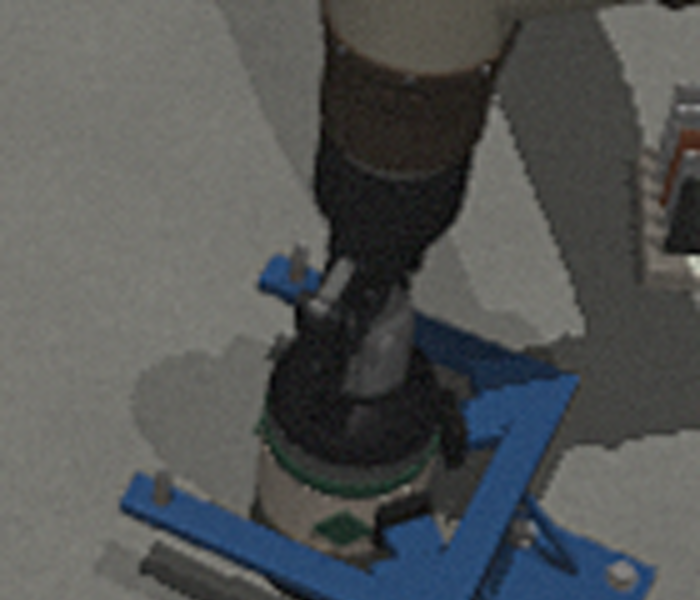

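Request:
{"name": "move_arm", "arguments": {"rows": [{"x": -0.1, "y": 0.2, "z": 0, "wx": 0.3, "wy": 0, "wz": 0}, {"x": -0.1, "y": 0.2, "z": 0, "wx": 0, "wy": 0, "wz": 0}, {"x": -0.1, "y": 0.2, "z": 0, "wx": 0, "wy": 0, "wz": 0}]}}

```text
clock: 13.35
tool_pos: [0.5621, 0.1059, 0.1908]
tcp_rot: [1.835, -2.546, 0.012]
force: [2.7, -6.8, -0.8]
grip_width: 0.57
```

```bash
python3 walk.py L 0 72 1
```

```text
13.35 p [0.5621 0.1059 0.1908] y az 161.57 z [ 0.002 -0.008 -1.   ] F [ 2.7 -6.8 -0.8] M [-2.05 -1.06  0.01] g 0.57
yaw 71.6 leftlean 0.24 pitch 0.43 foot [5.624e-01 1.043e-01 3.000e-04] moved 0.1864
bracket frame mm [-6.2 -4.4]
[0.04, -0.12, -0.13, 0.5, 0.1, 0.4]
```

Request:
{"name": "move_arm", "arguments": {"rows": [{"x": -0.2, "y": 0.4, "z": 0, "wx": 0.4, "wy": 0, "wz": 0}, {"x": -0.2, "y": 0.4, "z": 0, "wx": 0.2, "wy": 0, "wz": 0}, {"x": -0.1, "y": 0.3, "z": 0, "wx": 0.2, "wy": 0, "wz": 0}]}}

```text
clock: 13.65
tool_pos: [0.5607, 0.1107, 0.1918]
tcp_rot: [-1.834, 2.547, -0.017]
force: [3.3, -9.5, -2.4]
grip_width: 0.57
```

```bash
python3 walk.py L 0 72 1
```

```text
13.65 p [0.5607 0.1107 0.1918] y az 161.52 z [ 0.009 -0.007 -1.   ] F [ 3.3 -9.5 -2.4] M [-3.22 -1.37 -0.24] g 0.57
yaw 71.5 leftlean 0.62 pitch 0.21 foot [0.5624 0.1094 0.0013] moved 0.1913
bracket frame mm [-1.2 -3.2]
[0.19, -0.09, -0.23, 0.4, 0.5, 0.5]
```

Request:
{"name": "move_arm", "arguments": {"rows": [{"x": -0.1, "y": 0.3, "z": -0.1, "wx": 0.2, "wy": 0.4, "wz": 0}, {"x": 0, "y": 0.3, "z": -0.1, "wx": 0.2, "wy": 0.2, "wz": 0}, {"x": 0, "y": 0, "z": 0, "wx": 0, "wy": 0, "wz": 0}]}}

```text
clock: 13.95
tool_pos: [0.5611, 0.1093, 0.1916]
tcp_rot: [1.828, -2.547, 0.019]
force: [0.8, -3.3, -3.4]
grip_width: 0.573
```

```bash
python3 walk.py L 0 72 1;python3 - <<'E'
from h import *
w=optics.capture('wrist');cv2.imwrite('pics/w6.png',w)
s=optics.capture('scene')
cv2.imwrite('pics/s4.png',cv2.resize(s[150:290,310:450],None,fx=5,fy=5,interpolation=cv2.INTER_CUBIC)[100:700])
st()
E
```

```text
13.95 p [0.5611 0.1093 0.1916] y az 161.33 z [ 0.002 -0.013 -1.   ] F [ 0.8 -3.3 -3.4] M [-0.6  -0.54  0.01] g 0.573
yaw 71.3 leftlean 0.34 pitch 0.69 foot [0.5614 0.1067 0.0011] moved 0.1885
bracket frame mm [-4.  -2.9]
[0.05, -0.2, -0.21, 0.8, 0.1, 0.7]
14.05 p [0.5612 0.1098 0.1916] y az 161.36 z [ 0.002 -0.012 -1.   ] F [ 2.1 -3.7 -1.8] M [-1.39 -0.78 -0.06] g 0.573
```

View pics/s4.png

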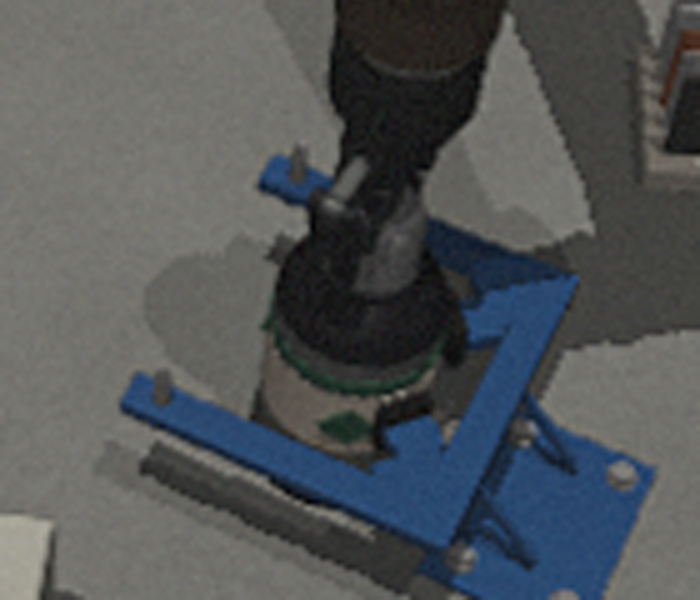

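View pics/w6.png

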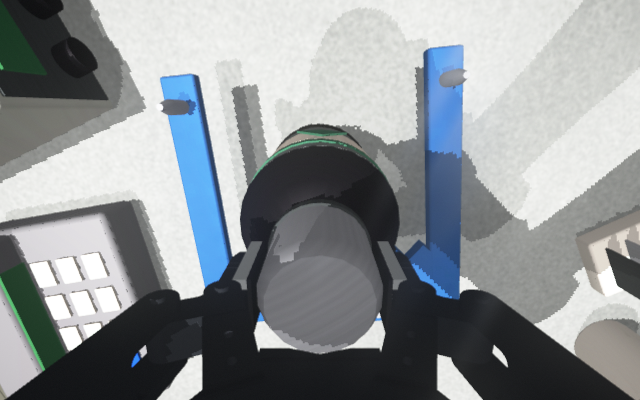

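Run:
```python
from h import *
import pickle;c=optics.get_calibration('wrist');pickle.dump(c,open('w6.pkl','wb'))
w=cv2.imread('pics/w6.png');cv2.imwrite('pics/w6z.png',cv2.resize(np.hstack([w[35:125,150:240],w[35:125,410:500]]),None,fx=4.4,fy=4.4,interpolation=cv2.INTER_CUBIC))
```

```text
(no output)
```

View pics/w6z.png

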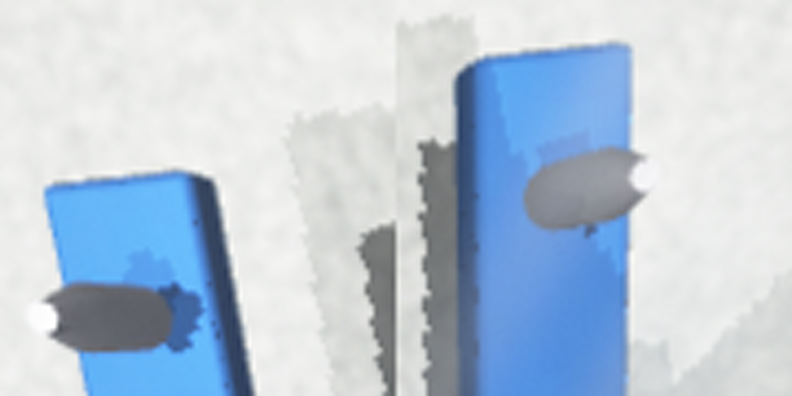

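Run:
```python
from h import *
import pickle;c=pickle.load(open('w6.pkl','rb'))
def fit(w,src):
    w=np.array(w);src=np.array(src)/1000;a=src-src.mean(0);b=w-w.mean(0)
    th=np.arctan2((a[:,0]*b[:,1]-a[:,1]*b[:,0]).sum(),(a*b).sum())
    Rm=np.array([[np.cos(th),-np.sin(th)],[np.sin(th),np.cos(th)]])
    o=w.mean(0)-Rm@src.mean(0);print(th.round(4),o.round(4),'sc',np.sqrt((b**2).sum()/(a**2).sum()).round(3),np.round(1000*(w-src@Rm.T-o),1).tolist())
fit([onz('wrist',*p,.104,c)[:2] for p in[(160.2,77.5),(192.7,74.3),(429.1,48.6),(463.4,45.2)]],[[-101,-102],[-101,-78],[-101,78],[-101,102]])
fit([onz('wrist',*p,.136,c)[:2] for p in[(159.8,107.3),(467.7,75)]],[[-80,-90],[-80,90]])
for o,th in(((.5595,.1113),1.343),):
    h=np.array([np.cos(th),np.sin(th)])
```

```text
1.3433 [0.5603 0.1136] sc 0.997 [[-1.0, 0.2], [0.8, -0.1], [-0.7, 0.1], [1.0, -0.2]]
1.3438 [0.5601 0.113 ] sc 1.005 [[0.4, -0.1], [-0.4, 0.1]]
```

Request:
{"name": "move_arm", "arguments": {"rows": [{"x": -0.1, "y": 0.5, "z": 0, "wx": 1, "wy": 0, "wz": 0}, {"x": -0.1, "y": 0.5, "z": -0.1, "wx": 1, "wy": 0.2, "wz": 0}, {"x": 0, "y": 0.4, "z": -0.1, "wx": 0.6, "wy": 0.2, "wz": 0}]}}

```text
clock: 14.35
tool_pos: [0.5607, 0.1131, 0.1921]
tcp_rot: [-1.824, 2.552, 0.02]
force: [-0.8, -14.5, 2.5]
grip_width: 0.572
```

```bash
python3 walk.py L 0 72 1
```

```text
14.35 p [0.5607 0.1131 0.1921] y az 161.13 z [-0.003  0.013 -1.   ] F [ -0.8 -14.5   2.5] M [-5.   -1.23 -0.52] g 0.572
yaw 71.1 leftlean -0.43 pitch -0.65 foot [0.5601 0.1156 0.0016] moved 0.1967
bracket frame mm [4.3 0.4]
[-0.04, 0.32, -0.26, -0.8, -0.2, 0.9]
```

Request:
{"name": "move_arm", "arguments": {"rows": [{"x": 0, "y": 0, "z": -0.1, "wx": -0.6, "wy": -0.3, "wz": 0}, {"x": 0, "y": 0.1, "z": 0, "wx": 0, "wy": 0, "wz": 0}]}}

```text
clock: 14.55
tool_pos: [0.5599, 0.1115, 0.1918]
tcp_rot: [1.824, -2.557, 0.001]
force: [0.9, -3.3, -2.0]
grip_width: 0.573
```

```bash
python3 walk.py L 0 72 1
```

```text
14.55 p [0.5599 0.1115 0.1918] y az 161.0 z [-0.    -0.001 -1.   ] F [ 0.9 -3.3 -2. ] M [-0.56 -0.2  -0.02] g 0.573
yaw 71.0 leftlean 0.00 pitch 0.05 foot [0.5598 0.1113 0.0013] moved 0.1925
bracket frame mm [ 0.1 -0.3]
[0.02, 0.07, -0.23, 0.0, -0.0, 1.0]
```

Request:
{"name": "move_arm", "arguments": {"rows": [{"x": 0, "y": 0, "z": 0, "wx": 0, "wy": 0, "wz": 0}, {"x": 0, "y": 0, "z": 0, "wx": 0, "wy": 0, "wz": 0}, {"x": 0, "y": 0, "z": 0, "wx": 0, "wy": 0, "wz": 0}, {"x": 0, "y": 0, "z": 0, "wx": 0, "wy": 0, "wz": 0}], "grip": 1}}

```text
clock: 14.95
tool_pos: [0.5605, 0.1146, 0.1917]
tcp_rot: [-1.825, 2.553, 0.002]
force: [-0.4, -0.1, 0.3]
grip_width: 1.001
```

Run:
```python
from h import *
st();w=optics.capture('wrist');cv2.imwrite('pics/w7.png',w);st()
c=optics.get_calibration('wrist');print(proj('wrist',(.56,.1125,.231),c))
```

```text
14.95 p [0.5605 0.1146 0.1917] y az 161.1 z [ 0.002  0.003 -1.   ] F [-0.4 -0.1  0.3] M [-0.02  0.03 -0.01] g 1.001
15.0 p [0.5605 0.1146 0.1917] y az 161.1 z [ 0.002  0.003 -1.   ] F [0.2 0.3 0.2] M [-0.01 -0.    0.01] g 1.002
(np.float64(321.2502100922868), np.float64(296.23291966047265))
```

View pics/w7.png

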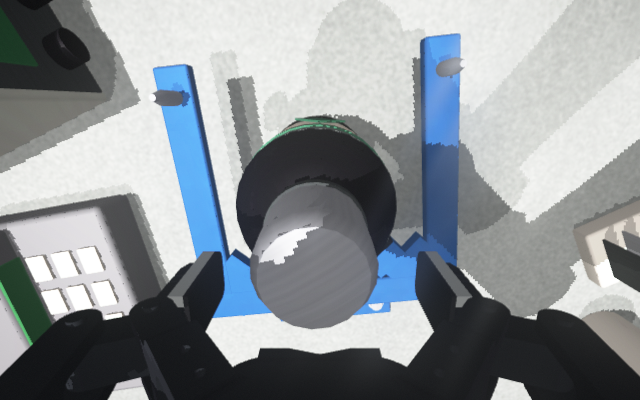

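Run:
```python
from h import *
w=cv2.imread('pics/w7.png')
cv2.imwrite('pics/w7z.png',cv2.resize(w[100:340,225:405],None,fx=2.5,fy=2.5,interpolation=cv2.INTER_CUBIC))
c=optics.get_calibration('wrist')
for b in((.56,.1125),(.561,.108)):
  for z,r in((.226,.025),(.148,.05),(0.178,.025)):
    P=[proj('wrist',(b[0]+r*np.cos(t),b[1]+r*np.sin(t),z),c) for t in np.arange(0,6.28,1.5708/2)]
    P=np.array(P);print(b,z,'u',P[:,0].min().round(),P[:,0].max().round(),'v',P[:,1].min().round(),P[:,1].max().round())
```

```text
(0.56, 0.1125) 0.226 u 260.0 385.0 v 231.0 341.0
(0.56, 0.1125) 0.148 u 244.0 400.0 v 140.0 287.0
(0.56, 0.1125) 0.178 u 276.0 367.0 v 194.0 278.0
(0.561, 0.108) 0.226 u 253.0 379.0 v 220.0 333.0
(0.561, 0.108) 0.148 u 240.0 396.0 v 133.0 282.0
(0.561, 0.108) 0.178 u 271.0 362.0 v 187.0 272.0
```

View pics/w7z.png

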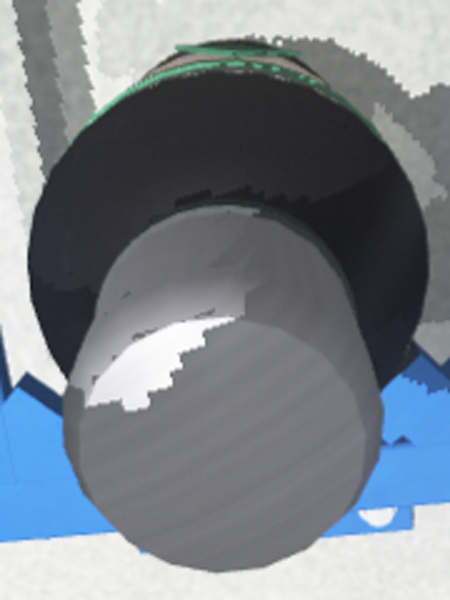

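The cap measures at ≈ (0.562, 0.106), so the bottle is ~6 mm short and ~3 mm right of home; the tool slid along the cap during the push. I'll regrip at a turned yaw and take one more small rocking step forward and left.

Request:
{"name": "move_arm", "arguments": {"rows": [{"x": 0.1, "y": -0.4, "z": 0, "wx": 0, "wy": 0, "wz": 7}, {"x": 0.1, "y": -0.4, "z": 0, "wx": 0, "wy": 0, "wz": 7}, {"x": 0, "y": -0.1, "z": 0, "wx": 0, "wy": 0, "wz": 7}, {"x": 0, "y": 0, "z": 0, "wx": 0, "wy": 0, "wz": 7}, {"x": 0, "y": 0, "z": 0, "wx": 0, "wy": 0, "wz": 7}]}}

```text
clock: 15.5
tool_pos: [0.563, 0.1069, 0.1916]
tcp_rot: [-2.531, 1.854, 0.004]
force: [0.1, -0.2, 0.1]
grip_width: 0.997
```

Run:
```python
from h import *
st();w=optics.capture('wrist');cv2.imwrite('pics/w8.png',w)
c=optics.get_calibration('wrist')
for b in((.562,.106),):
  for z,r in((.226,.025),(.148,.05),(0.178,.025)):
    P=[proj('wrist',(b[0]+r*np.cos(t),b[1]+r*np.sin(t),z),c) for t in np.arange(0,6.28,1.5708/4)]
    P=np.array(P);print(b,z,'u',P[:,0].min().round(),P[:,0].max().round(),'v',P[:,1].min().round(),P[:,1].max().round())
```

```text
15.5 p [0.563  0.1069 0.1916] y az -162.45 z [ 0.     0.005 -1.   ] F [ 0.1 -0.2  0.1] M [-0.01 -0.01 -0.02] g 0.997
(0.562, 0.106) 0.226 u 261.0 392.0 v 234.0 349.0
(0.562, 0.106) 0.148 u 243.0 406.0 v 140.0 293.0
(0.562, 0.106) 0.178 u 277.0 373.0 v 196.0 284.0
```

View pics/w8.png

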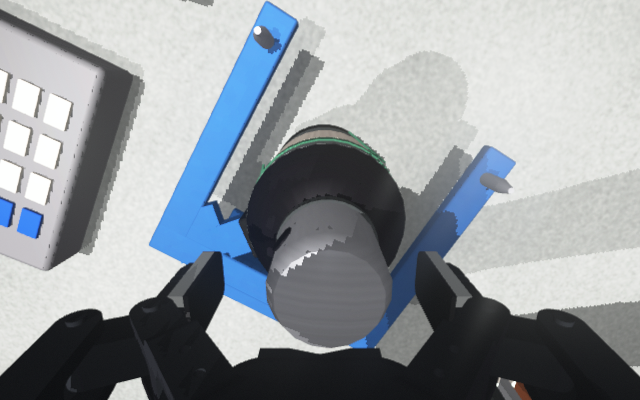

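Request:
{"name": "move_arm", "arguments": {"rows": [{"x": -0.1, "y": -0.1, "z": 0, "wx": 0, "wy": 0, "wz": -2}, {"x": 0, "y": 0, "z": 0, "wx": 0, "wy": 0, "wz": 0}]}}

```text
clock: 15.75
tool_pos: [0.562, 0.1062, 0.1916]
tcp_rot: [-2.495, 1.902, 0.004]
force: [-1.1, 0.5, 0.4]
grip_width: 1.003
```

Request:
{"name": "move_arm", "arguments": {"rows": [{"x": 0, "y": 0, "z": 0, "wx": 0, "wy": 0, "wz": 0}, {"x": 0, "y": 0, "z": 0, "wx": 0, "wy": 0, "wz": 0}, {"x": 0, "y": 0, "z": 0, "wx": 0, "wy": 0, "wz": 0}, {"x": 0, "y": 0, "z": 0, "wx": 0, "wy": 0, "wz": 0}], "grip": 0}}

```text
clock: 16.15
tool_pos: [0.5606, 0.1057, 0.1919]
tcp_rot: [-2.493, 1.908, 0.007]
force: [-2.1, 0.1, -1.1]
grip_width: 0.569
```

```bash
sed -i "s/^H=.*/H=.1915/;s/\[.5595,.1113\]/[.5600,.1125]/" walk.py; python3 walk.py L 4 107 4 L 4 114 2 L 0 114 3
```

```text
16.15 p [0.5606 0.1057 0.1919] y az -164.86 z [-0.002  0.004 -1.   ] F [-2.1  0.1 -1.1] M [ 0.1  -0.24  0.08] g 0.569
yaw 105.1 leftlean -0.05 pitch -0.27 foot [5.603e-01 1.066e-01 4.000e-04] moved 0.188
bracket frame mm [-5.7 -1.6]
[-0.36, 0.04, -0.06, 0.0, -1.0, 0.5]
[-0.34, -0.06, 0.08, 0.3, -1.0, 0.5]
[-0.34, -0.06, 0.07, 0.3, -1.0, 0.5]
[-0.34, -0.07, 0.07, 0.3, -1.0, 0.5]
[-0.07, 0.21, -0.0, 0.0, 0.0, 3.5]
[-0.08, 0.21, 0.0, -0.0, 0.0, 3.5]
[0.41, 0.18, -0.09, -0.5, 1.2, -0.0]
[0.41, 0.18, -0.1, -0.5, 1.2, 0.0]
[0.41, 0.18, -0.11, -0.5, 1.2, -0.0]
```

Request:
{"name": "move_arm", "arguments": {"rows": [{"x": -0.35, "y": 0, "z": 0, "wx": 0.2, "wy": -1, "wz": 0}, {"x": -0.35, "y": -0.05, "z": 0.1, "wx": 0.3, "wy": -1, "wz": 0}, {"x": -0.35, "y": -0.05, "z": 0.1, "wx": 0.3, "wy": -1, "wz": 0}, {"x": -0.35, "y": -0.05, "z": 0.1, "wx": 0.3, "wy": -1, "wz": 0}]}}

```text
clock: 16.55
tool_pos: [0.5466, 0.1035, 0.1944]
tcp_rot: [-2.445, 1.871, -0.068]
force: [2.6, -1.4, -2.3]
grip_width: 0.573
```

```bash
python3 walk.py L 4 112 2 L 0 112 3
```

```text
16.55 p [0.5466 0.1035 0.1944] y az -164.86 z [ 0.073  0.023 -0.997] F [ 2.6 -1.4 -2.3] M [-0.68 -0.06  0.02] g 0.573
yaw 105.2 leftlean 4.38 pitch -0.17 foot [0.5606 0.1078 0.0035] moved 0.1893
bracket frame mm [-4.4 -1.7]
[-0.01, 0.28, -0.08, -0.2, 0.1, 3.4]
[-0.01, 0.23, -0.01, -0.1, 0.2, 3.4]
[0.42, 0.17, -0.09, -0.5, 1.2, -0.0]
[0.42, 0.17, -0.1, -0.5, 1.2, 0.0]
[0.41, 0.17, -0.11, -0.5, 1.2, 0.0]
```

Request:
{"name": "move_arm", "arguments": {"rows": [{"x": -0.05, "y": 0.25, "z": -0.05, "wx": -0.2, "wy": 0.1, "wz": 3.6}, {"x": 0, "y": 0.25, "z": 0, "wx": 0, "wy": 0.2, "wz": 3.6}, {"x": 0.4, "y": 0.2, "z": -0.1, "wx": -0.5, "wy": 1.3, "wz": 0}, {"x": 0.4, "y": 0.2, "z": -0.1, "wx": -0.5, "wy": 1.3, "wz": 0}, {"x": 0.4, "y": 0.2, "z": -0.1, "wx": -0.5, "wy": 1.3, "wz": 0}]}}

```text
clock: 17.05
tool_pos: [0.5593, 0.1116, 0.1921]
tcp_rot: [-2.609, 1.742, -0.009]
force: [-5.1, -7.8, 4.6]
grip_width: 0.571
```

```bash
python3 walk.py L 0 112 1
```

```text
17.05 p [0.5593 0.1116 0.1921] y az -157.46 z [ 0.007  0.    -1.   ] F [-5.1 -7.8  4.6] M [-2.    0.68 -0.27] g 0.571
yaw 112.5 leftlean 0.40 pitch 0.13 foot [0.5607 0.1117 0.0006] moved 0.193
bracket frame mm [-0.7 -0.9]
[0.16, -0.03, -0.16, -0.0, 0.4, -0.5]
```

Request:
{"name": "move_arm", "arguments": {"rows": [{"x": 0.15, "y": 0.1, "z": -0.1, "wx": 0, "wy": 0.4, "wz": 0}, {"x": 0, "y": 0.1, "z": 0, "wx": 0, "wy": 0, "wz": 0}]}}

```text
clock: 17.25
tool_pos: [0.56, 0.1114, 0.1921]
tcp_rot: [2.607, -1.746, -0.001]
force: [0.1, -5.2, -3.6]
grip_width: 0.568
```

```bash
python3 walk.py L 0 112 1
```

```text
17.25 p [0.56   0.1114 0.1921] y az -157.65 z [-0.003 -0.003 -1.   ] F [ 0.1 -5.2 -3.6] M [-1.19 -1.19 -0.22] g 0.568
yaw 112.4 leftlean -0.22 pitch 0.10 foot [0.5595 0.1108 0.0006] moved 0.1919
bracket frame mm [-1.8  0.1]
[-0.04, -0.09, -0.16, 0.2, -0.2, -0.4]
```

Request:
{"name": "move_arm", "arguments": {"rows": [{"x": 0, "y": 0, "z": 0, "wx": 0, "wy": 0, "wz": 0}, {"x": 0, "y": 0, "z": 0, "wx": 0, "wy": 0, "wz": 0}, {"x": 0, "y": 0, "z": 0, "wx": 0, "wy": 0, "wz": 0}, {"x": 0, "y": 0, "z": 0, "wx": 0, "wy": 0, "wz": 0}], "grip": 1}}

```text
clock: 17.65
tool_pos: [0.5597, 0.1128, 0.1924]
tcp_rot: [2.609, -1.749, -0.002]
force: [-0.6, -0.4, 0.3]
grip_width: 0.996
```

Run:
```python
from h import *
st();w=optics.capture('wrist');cv2.imwrite('pics/w9.png',w);st()
c=optics.get_calibration('wrist')
for b in((.560,.1125),):
  for z,r in((.226,.025),(.148,.05),(0.178,.025)):
    P=[proj('wrist',(b[0]+r*np.cos(t),b[1]+r*np.sin(t),z),c) for t in np.arange(0,6.28,1.5708/4)]
    P=np.array(P);print(b,z,'u',P[:,0].min().round(),P[:,0].max().round(),'v',P[:,1].min().round(),P[:,1].max().round())
```

```text
17.65 p [0.5597 0.1128 0.1924] y az -157.69 z [-0.002  0.    -1.   ] F [-0.6 -0.4  0.3] M [-0.    0.03 -0.05] g 0.996
17.7 p [0.5597 0.1128 0.1924] y az -157.69 z [-0.002  0.    -1.   ] F [-0.  -0.   0.2] M [ 0.02  0.03 -0.05] g 1.0
(0.56, 0.1125) 0.226 u 258.0 389.0 v 233.0 348.0
(0.56, 0.1125) 0.148 u 240.0 403.0 v 140.0 294.0
(0.56, 0.1125) 0.178 u 274.0 370.0 v 196.0 284.0
```

View pics/w9.png

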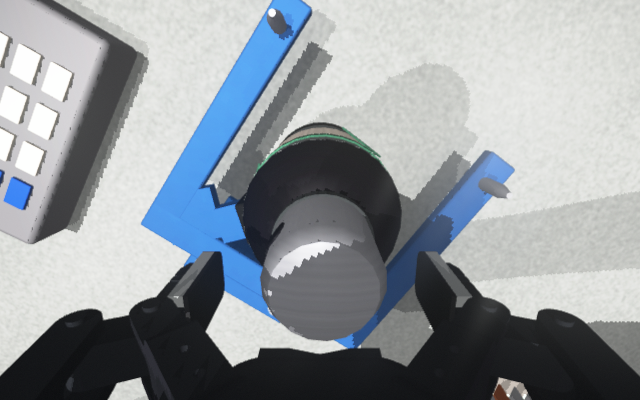

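Run:
```python
from h import *
T=lambda X,Y,o,f:(o[0]+(X+.5)/f-.5,o[1]+(Y+.5)/f-.5)
for n,o,f,ps in(('top',(220,140),4,((664,254),(719,432))),('scene',(240,160),3.8,((46,204),(60,48)))):
    a,b=[onz(n,*T(*p,o,f),.006)[:2] for p in ps];print(n,a,b,np.linalg.norm(a-b),(a+b)/2,np.degrees(np.arctan2(*(a-b)[::-1])))
```

```text
top [ 0.50575494 -0.3127419 ] [ 0.33412032 -0.36447933] 0.17926294096751122 [ 0.41993763 -0.33861062] 16.774875472979335
scene [ 0.50955602 -0.31000689] [ 0.33758928 -0.36223689] 0.17972348777942693 [ 0.42357265 -0.33612189] 16.89466520659129
```

Request:
{"name": "move_arm", "arguments": {"rows": [{"x": 0, "y": 0, "z": 2, "wx": 0, "wy": 0, "wz": 0}, {"x": 0, "y": 0, "z": 4, "wx": 0, "wy": 0, "wz": 0}, {"x": 0, "y": 0, "z": 4.5, "wx": 0, "wy": 0, "wz": 0}, {"x": 0, "y": -2, "z": 4, "wx": 0, "wy": 0, "wz": -4}, {"x": -1, "y": -4, "z": 0, "wx": 0, "wy": 0, "wz": -7}]}}

```text
clock: 18.2
tool_pos: [0.5485, 0.0548, 0.3402]
tcp_rot: [2.428, -1.989, -0.009]
force: [0.5, -0.7, 0.9]
grip_width: 1.0
```

Request:
{"name": "move_arm", "arguments": {"rows": [{"x": -1.5, "y": -4.5, "z": 0, "wx": 0, "wy": 0, "wz": 1.5}, {"x": -1.5, "y": -4.5, "z": 0, "wx": 0, "wy": 0, "wz": 1.5}, {"x": -1.5, "y": -4.5, "z": 0, "wx": 0, "wy": 0, "wz": 1.5}, {"x": -1.5, "y": -4.5, "z": 0, "wx": 0, "wy": 0, "wz": 1.5}, {"x": -1.5, "y": -4.5, "z": 0, "wx": 0, "wy": 0, "wz": 1}]}}

```text
clock: 18.7
tool_pos: [0.4711, -0.1749, 0.3431]
tcp_rot: [-2.554, 1.825, 0.001]
force: [1.1, 0.8, -0.5]
grip_width: 0.999
```

Request:
{"name": "move_arm", "arguments": {"rows": [{"x": -1.5, "y": -4.5, "z": 0, "wx": 0, "wy": 0, "wz": 0}, {"x": -1.5, "y": -4.5, "z": -2, "wx": 0, "wy": 0, "wz": 0}, {"x": -1, "y": -3, "z": -3, "wx": 0, "wy": 0, "wz": 0}, {"x": 0, "y": 0, "z": 0, "wx": 0, "wy": 0, "wz": 0}]}}

```text
clock: 19.1
tool_pos: [0.4281, -0.3002, 0.2945]
tcp_rot: [-2.547, 1.83, -0.007]
force: [0.3, 0.2, -0.3]
grip_width: 1.002
```

Run:
```python
from h import *
w=optics.capture('wrist');cv2.imwrite('pics/w10.png',w);st()
c=optics.get_calibration('wrist');print(proj('wrist',(.4215,-.3375,.062),c))
```

```text
19.15 p [ 0.4296 -0.2999  0.2971] y az -161.28 z [ 0.011 -0.001 -1.   ] F [ 0.2 -1.1  0.7] M [-0.01  0.02  0.  ] g 1.001
(np.float64(339.7004941132104), np.float64(138.35157971968738))
```

View pics/w10.png

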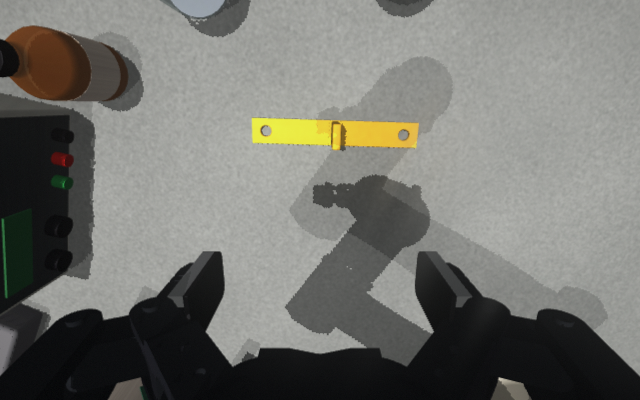

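Run:
```python
from h import *
w=cv2.imread('pics/w10.png');c=optics.get_calibration('wrist')
h=cv2.cvtColor(w,cv2.COLOR_BGR2HSV);m=cv2.inRange(h,(15,100,80),(35,255,255));m[200:]=0
k=max(cv2.findContours(m,0,2)[0],key=cv2.contourArea);r=cv2.minAreaRect(k);print(r)
cs,hh=cv2.findContours(m,cv2.RETR_CCOMP,2)
hs=[]
for q,g in zip(cs,hh[0]):
    if g[3]>=0 and cv2.contourArea(q)>20:
        M=cv2.moments(q);p=(M['m10']/M['m00'],M['m01']/M['m00']);hs.append(onz('wrist',*p,.006,c)[:2]);print(p,cv2.contourArea(q),hs[-1])
hs=[np.array(x) for x in hs]
if len(hs)<2: hs=[onz('wrist',*p,.006,c)[:2] for p in((266,130.5),(404,134.5))]
a,b=hs[:2];print(np.linalg.norm(a-b),(a+b)/2,np.degrees(np.arctan2(*(b-a)[::-1])))
print('tab',onz('wrist',338,127,.062,c),onz('wrist',337,136,.062,c))
```

```text
((334.6604919433594, 134.36439514160156), (166.26258850097656, 29.423137664794922), 1.7899105548858643)
(402.7413479052823, 134.61020036429872) 91.5 [ 0.3401624  -0.36451368]
(265.7417102966841, 130.37347294938917) 95.5 [ 0.51248779 -0.31188145]
0.18018377692726792 [ 0.42632509 -0.33819756] 16.983902671711625
tab [ 0.42763926 -0.34891989  0.062     ] [ 0.42533378 -0.33901778  0.062     ]
```

Request:
{"name": "move_arm", "arguments": {"rows": [{"x": -0.2, "y": -2, "z": -4, "wx": 0, "wy": 0.6, "wz": -1.7}, {"x": -0.2, "y": -1.8, "z": -4, "wx": 0, "wy": 0, "wz": 0}, {"x": 0, "y": 0, "z": -4, "wx": 0, "wy": 0, "wz": 0}, {"x": 0, "y": 0, "z": -2, "wx": 0, "wy": 0, "wz": 0}, {"x": 0, "y": 0, "z": 0, "wx": 0, "wy": 0, "wz": 0}]}}

```text
clock: 19.65
tool_pos: [0.4323, -0.338, 0.161]
tcp_rot: [-2.529, 1.86, -0.03]
force: [-0.0, -0.1, 0.4]
grip_width: 1.003
```

```bash
cat > kp.py <<'E'
from h import *
import sys
w=optics.capture('wrist');cv2.imwrite('pics/%s.png'%sys.argv[1],w);st();c=optics.get_calibration('wrist')
h=cv2.cvtColor(w,cv2.COLOR_BGR2HSV);m=cv2.inRange(h,(15,100,80),(35,255,255))
cs,hh=cv2.findContours(m,cv2.RETR_CCOMP,2);hs=[]
for q,g in zip(cs,hh[0]):
    if g[3]>=0 and cv2.contourArea(q)>40:
        M=cv2.moments(q);p=(M['m10']/M['m00'],M['m01']/M['m00']);hs.append(onz('wrist',*p,.006,c)[:2]);print(p,cv2.contourArea(q),hs[-1])
if len(hs)>1:
    a,b=hs[:2];print(np.linalg.norm(a-b),(a+b)/2,np.degrees(np.arctan2(*(b-a)[::-1])))
E
python3 kp.py w11
```

```text
19.7 p [ 0.4331 -0.3384  0.1625] y az -162.63 z [ 0.019 -0.011 -1.   ] F [1.  0.5 0.4] M [0.06 0.08 0.01] g 1.002
(426.171458998935, 186.937167199148) 156.5 [ 0.33936556 -0.36463655]
(237.33864118895966, 184.92675159235668) 157.0 [ 0.51082781 -0.31256256]
0.1791954365373549 [ 0.42509669 -0.33859955] 16.893814150108657
```

View pics/w11.png

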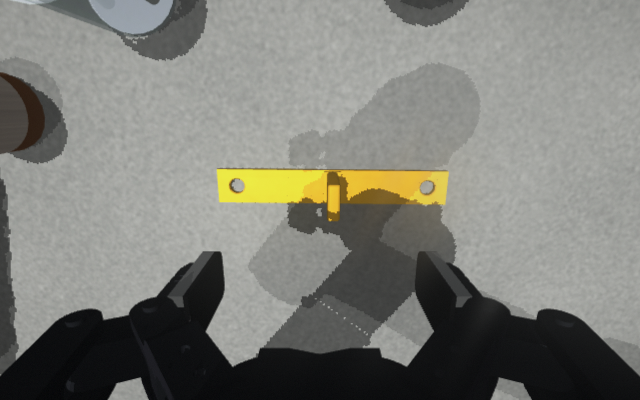

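Request:
{"name": "move_arm", "arguments": {"rows": [{"x": -0.8, "y": 0, "z": -3, "wx": 0.6, "wy": 1.1, "wz": -0.5}, {"x": 0, "y": 0, "z": -3, "wx": 0, "wy": 0, "wz": 0}, {"x": 0, "y": 0, "z": -2, "wx": 0, "wy": 0, "wz": 0}, {"x": 0, "y": 0, "z": 0, "wx": 0, "wy": 0, "wz": 0}]}}

```text
clock: 20.1
tool_pos: [0.4345, -0.3394, 0.0914]
tcp_rot: [-2.528, 1.861, -0.034]
force: [-0.6, -0.2, -0.2]
grip_width: 1.003
```

```bash
python3 kp.py w12
```

```text
20.15 p [ 0.4358 -0.3401  0.0931] y az -162.66 z [ 0.022 -0.013 -1.   ] F [0.5 0.4 0.4] M [-0.01 -0.02 -0.02] g 1.0
(457.11486486486484, 211.19144144144144) 222.0 [ 0.33982324 -0.36507566]
(216.59911894273128, 208.59911894273128) 227.0 [ 0.51103606 -0.31291154]
0.1789830358614055 [ 0.42542965 -0.3389936 ] 16.944622999601652
```

View pics/w12.png

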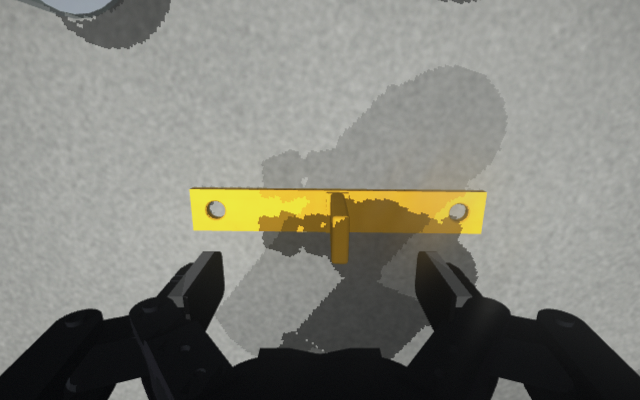

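Request:
{"name": "move_arm", "arguments": {"rows": [{"x": -0.9, "y": 0.1, "z": 0, "wx": 0.7, "wy": 1.2, "wz": -0.4}, {"x": 0, "y": 0, "z": 0, "wx": 0, "wy": 0, "wz": 0}]}}

```text
clock: 20.35
tool_pos: [0.4293, -0.3397, 0.0975]
tcp_rot: [-2.525, 1.868, -0.011]
force: [-0.4, -0.1, -0.1]
grip_width: 1.003
```

```bash
python3 -c "
from h import *
st()"
```

```text
20.35 p [ 0.4293 -0.3397  0.0975] y az -162.98 z [ 0.006 -0.004 -1.   ] F [-0.4 -0.1 -0.1] M [-0.01 -0.   -0.02] g 1.003
```

Request:
{"name": "move_arm", "arguments": {"rows": [{"x": -0.5, "y": 0.1, "z": -1.5, "wx": 0.2, "wy": 0.5, "wz": 0}, {"x": -0.2, "y": 0, "z": -1.5, "wx": 0.1, "wy": 0.3, "wz": 0}, {"x": -0.2, "y": 0, "z": -1.5, "wx": 0.1, "wy": 0.3, "wz": 0}, {"x": 0, "y": 0, "z": 0, "wx": 0, "wy": 0, "wz": 0}]}}

```text
clock: 20.75
tool_pos: [0.4211, -0.3394, 0.0537]
tcp_rot: [2.523, -1.867, -0.01]
force: [-0.2, 0.9, -0.1]
grip_width: 1.001
```

```bash
python3 kp.py w13
```

```text
20.8 p [ 0.422  -0.3398  0.0548] y az -162.97 z [-0.005 -0.    -1.   ] F [ 0.3 -0.4  0.4] M [-0.02  0.02 -0.01] g 1.002
(174.28148148148148, 220.3065527065527) 292.5 [ 0.51000548 -0.31291779]
(458.30926594464495, 219.88146811071) 277.0 [ 0.33967669 -0.36489203]
0.17808205552483178 [ 0.42484109 -0.33890491] -163.03092135073467
```

View pics/w13.png

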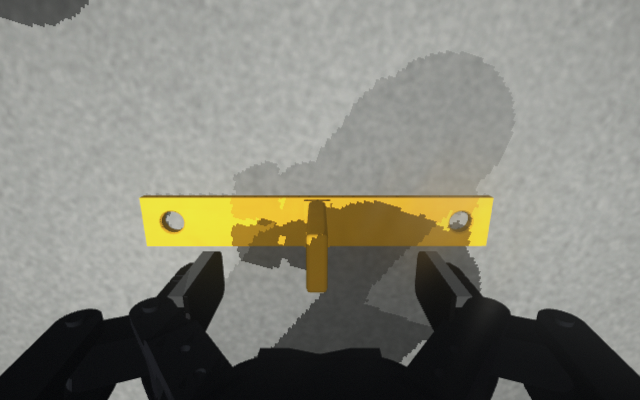

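Request:
{"name": "move_arm", "arguments": {"rows": [{"x": 0.1, "y": 0.1, "z": -1.4, "wx": 0, "wy": 0, "wz": 0}, {"x": 0, "y": 0, "z": -1.3, "wx": 0, "wy": 0, "wz": 0}, {"x": 0, "y": 0, "z": 0, "wx": 0, "wy": 0, "wz": 0}]}}

```text
clock: 21.1
tool_pos: [0.4247, -0.3398, 0.0294]
tcp_rot: [2.524, -1.866, 0.002]
force: [-0.4, -0.1, -0.3]
grip_width: 0.999
```

```bash
python3 kp.py w14
```

```text
21.15 p [ 0.4253 -0.3401  0.0303] y az -162.92 z [ 0.001 -0.004 -1.   ] F [-0.5 -0.2  0.7] M [ 0.02  0.01 -0.02] g 1.001
(482.2648539778449, 237.98489425981873) 331.0 [ 0.33967399 -0.36478163]
(162.7226242161119, 237.3839845634346) 345.5 [ 0.50960692 -0.31312888]
0.1776096957331388 [ 0.42464046 -0.33895526] 16.907154088143173
```

View pics/w14.png

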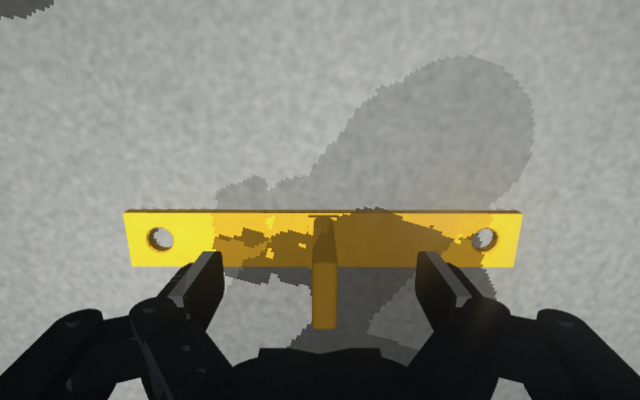

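Request:
{"name": "move_arm", "arguments": {"rows": [{"x": 0, "y": 0.1, "z": -0.3, "wx": 0.2, "wy": 0, "wz": 0}, {"x": 0, "y": 0, "z": 0, "wx": 0, "wy": 0, "wz": 0}]}}

```text
clock: 21.35
tool_pos: [0.4264, -0.3396, 0.0289]
tcp_rot: [-2.526, 1.866, -0.006]
force: [-0.7, -0.1, 0.8]
grip_width: 1.0
```

Request:
{"name": "move_arm", "arguments": {"rows": [{"x": 0, "y": 0, "z": 0, "wx": 0, "wy": 0, "wz": 0}, {"x": 0, "y": 0, "z": 0, "wx": 0, "wy": 0, "wz": 0}, {"x": 0, "y": 0, "z": 0, "wx": 0, "wy": 0, "wz": 0}, {"x": 0, "y": 0, "z": 0, "wx": 0, "wy": 0, "wz": 0}, {"x": 0, "y": 0, "z": 0, "wx": 0, "wy": 0, "wz": 0}], "grip": 0}}

```text
clock: 21.85
tool_pos: [0.4267, -0.34, 0.0306]
tcp_rot: [-2.526, 1.865, -0.008]
force: [-3.7, -1.6, 1.7]
grip_width: 0.144
```

```bash
python3 kp.py w15
```

```text
21.9 p [ 0.4269 -0.3401  0.0308] y az -162.87 z [ 0.006 -0.002 -1.   ] F [ 0.2 -0.5 -1.2] M [-0.16  0.35 -0.02] g 0.103
(480.45059880239523, 238.90868263473052) 334.0 [ 0.34205875 -0.36397309]
(163.59074912016087, 238.2900955253896) 331.5 [ 0.51111101 -0.31207216]
0.1768399611870165 [ 0.42658488 -0.33802262] 17.06707110947558
```

View pics/w15.png

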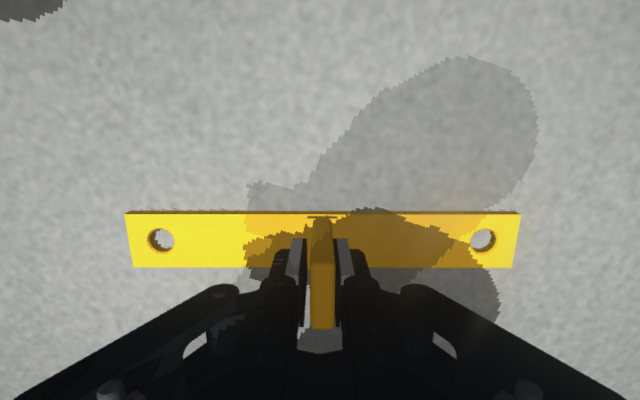

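Request:
{"name": "move_arm", "arguments": {"rows": [{"x": 0, "y": 0, "z": 1, "wx": 0, "wy": 0.2, "wz": 0}, {"x": 0, "y": 0, "z": 2, "wx": 0, "wy": 0, "wz": 0}, {"x": 0, "y": 0, "z": 3, "wx": 0, "wy": 0, "wz": 0}, {"x": 0, "y": 0, "z": 4, "wx": 0, "wy": 0, "wz": 0}, {"x": 0, "y": 0, "z": 4, "wx": 0, "wy": 0, "wz": 0}]}}

```text
clock: 22.4
tool_pos: [0.4201, -0.3361, 0.1676]
tcp_rot: [2.522, -1.868, -0.03]
force: [0.4, -0.4, -3.0]
grip_width: 0.108
```

```bash
python3 kp.py w16
```

```text
22.45 p [ 0.4236 -0.3386  0.1755] y az -162.94 z [-0.006  0.001 -1.   ] F [ 2.2 -1.4  3.3] M [-0.18 -0.38  0.01] g 0.106
(477.9304347826087, 238.5695652173913) 345.0 [ 0.24690314 -0.32436227]
(161.0057636887608, 238.4221902017291) 347.0 [ 0.56221533 -0.22886384]
0.32945671682893307 [ 0.40455923 -0.27661306] 16.849957469439502
```

View pics/w16.png

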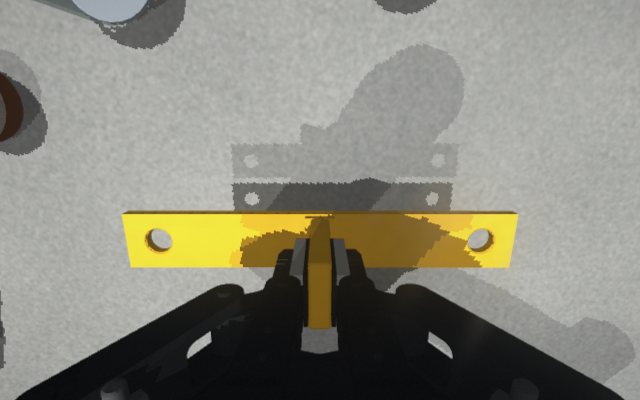

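Request:
{"name": "move_arm", "arguments": {"rows": [{"x": 0, "y": 2, "z": 3, "wx": 0, "wy": 0, "wz": -3}, {"x": 1, "y": 4, "z": 2, "wx": 0, "wy": 0, "wz": -4}, {"x": 1.5, "y": 4, "z": 0, "wx": 0, "wy": 0, "wz": -4}, {"x": 1.5, "y": 4, "z": 0, "wx": 0, "wy": 0, "wz": -4}, {"x": 1.5, "y": 4, "z": 0, "wx": 0, "wy": 0, "wz": -4}]}}

```text
clock: 22.95
tool_pos: [0.478, -0.1557, 0.2306]
tcp_rot: [-2.153, 2.282, 0.001]
force: [1.9, -0.8, -2.8]
grip_width: 0.106
```

Request:
{"name": "move_arm", "arguments": {"rows": [{"x": 1.5, "y": 4, "z": 0, "wx": 0, "wy": 0, "wz": -4}, {"x": 1.5, "y": 4, "z": 0, "wx": 0, "wy": 0, "wz": -4}, {"x": 1.5, "y": 3, "z": 0, "wx": 0, "wy": 0, "wz": -3}, {"x": 0.5, "y": 2, "z": 0, "wx": 0, "wy": 0, "wz": 0}, {"x": 0, "y": 0, "z": 0, "wx": 0, "wy": 0, "wz": 0}]}}

```text
clock: 23.45
tool_pos: [0.5281, -0.0144, 0.2295]
tcp_rot: [-1.919, 2.481, 0.006]
force: [0.9, -0.2, -3.3]
grip_width: 0.109
```

```bash
python3 kp.py w17
```

```text
23.5 p [ 0.5276 -0.0154  0.2294] y az 165.39 z [ 0.001  0.006 -1.   ] F [-0.5 -0.4 -4.2] M [-0.03  0.03  0.01] g 0.11
(478.09402985074627, 238.22736318407956) 335.0 [0.36377798 0.11989955]
(161.1795998047828, 238.1908247925817) 341.5 [0.73771066 0.02205971]
0.3865207382279424 [0.55074432 0.07097963] -14.662784018914296
```

View pics/w17.png

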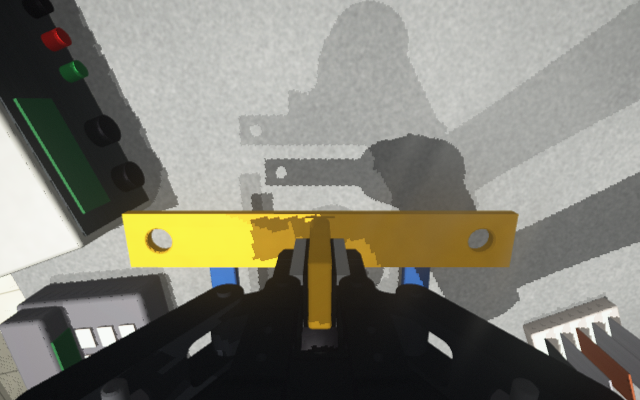

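```bash
cat > off.py <<'E'
from h import *
import sys
def hole_world(save=None):
    w=optics.capture('wrist');o,M=st();c=optics.get_calibration('wrist')
    if save: cv2.imwrite('pics/%s.png'%save,w)
    h=cv2.cvtColor(w,cv2.COLOR_BGR2HSV);m=cv2.inRange(h,(15,100,80),(35,255,255))
    cs,hh=cv2.findContours(m,cv2.RETR_CCOMP,2);hs=[]
    for q,g in zip(cs,hh[0]):
        if g[3]>=0 and cv2.contourArea(q)>100:
            k=cv2.moments(q);p=(k['m10']/k['m00'],k['m01']/k['m00']);hs.append((p[0],onz('wrist',*p,o['tool_pos'][2]-.028,c)));print('px',np.round(p,1),cv2.contourArea(q))
    hs=[x for _,x in sorted(hs,key=lambda t:t[0])]
    return o,M,hs
if __name__=='__main__':
    o,M,hs=hole_world(sys.argv[1])
    if len(hs)==2:
        a,b=hs;mid=(a+b)/2;print('len',np.linalg.norm(a-b).round(4),'mid',mid.round(4),'az left',np.degrees(np.arctan2(*(b-a)[1::-1])).round(2))
        print('mid in tool',(M.T@(mid-o['tool_pos'])).round(4))
        th=1.3435;x=np.array([np.cos(th),np.sin(th)]);y=np.array([-x[1],x[0]]);s=np.array([.560,.1125])-.08*x
        d=s-mid[:2];print('need world cm',(100*d).round(2),'bracket fwd,left cm',(100*np.array([d@x,d@y])).round(2),'rot',(76.97+90-np.degrees(np.arctan2(*(b-a)[1::-1]))).round(2))
        for n,q in(('R',a),('L',b)): print(n,q.round(4))
E
python3 off.py w18
```

```text
23.55 p [ 0.5273 -0.0164  0.2295] y az 165.32 z [ 0.001  0.005 -1.   ] F [-0.  -0.3 -2.8] M [-0.12  0.05  0.  ] g 0.108
px [478.1 238.2] 336.0
px [161.2 238.2] 341.5
len 0.1801 mid [ 0.5292 -0.0125  0.2015] az left 165.26
mid in tool [-0.0041 -0.0008  0.028 ]
need world cm [1.28 4.71] bracket fwd,left cm [ 4.88 -0.18] rot 1.71
R [ 0.6163 -0.0354  0.2015]
L [0.4421 0.0104 0.2015]
```

Request:
{"name": "move_arm", "arguments": {"rows": [{"x": 0.3, "y": 1, "z": -2, "wx": -0.3, "wy": 0, "wz": 1.7}, {"x": 0.4, "y": 1.5, "z": -2, "wx": 0, "wy": 0, "wz": 0}, {"x": 0.4, "y": 1.5, "z": 0, "wx": 0, "wy": 0, "wz": 0}, {"x": 0.2, "y": 0.6, "z": 0, "wx": 0, "wy": 0, "wz": 0}, {"x": 0, "y": 0, "z": 0, "wx": 0, "wy": 0, "wz": 0}]}}

```text
clock: 24.05
tool_pos: [0.5396, 0.0266, 0.1902]
tcp_rot: [-1.949, 2.462, -0.003]
force: [-0.9, -0.2, -3.0]
grip_width: 0.104
```

```bash
python3 off.py w19
python3 - <<'E'
from h import *
s=optics.capture('scene');cv2.imwrite('pics/s5.png',cv2.resize(s[170:290,310:450],None,fx=5,fy=5,interpolation=cv2.INTER_CUBIC))
E
```

```text
24.1 p [0.5397 0.0264 0.1906] y az 166.73 z [ 0.003 -0.001 -1.   ] F [ 0.5  0.3 -3.4] M [-0.03 -0.05  0.01] g 0.106
px [478.1 238.2] 332.5
px [161.2 238.2] 341.5
len 0.1801 mid [0.5417 0.0301 0.1626] az left 166.75
mid in tool [-0.004 -0.001  0.028]
need world cm [0.03 0.45] bracket fwd,left cm [0.44 0.08] rot 0.22
R [0.6294 0.0094 0.1626]
L [0.454  0.0507 0.1626]
```

View pics/w19.png

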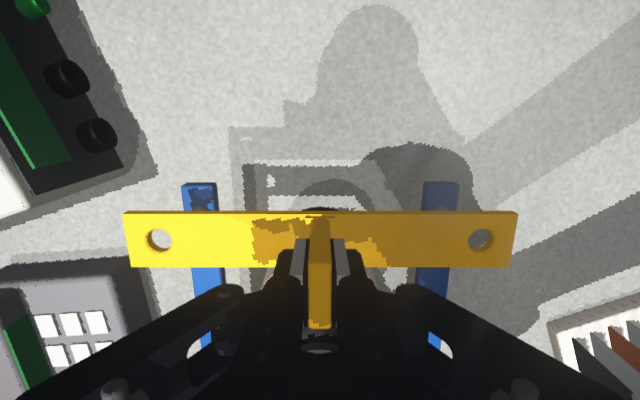

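View pics/s5.png

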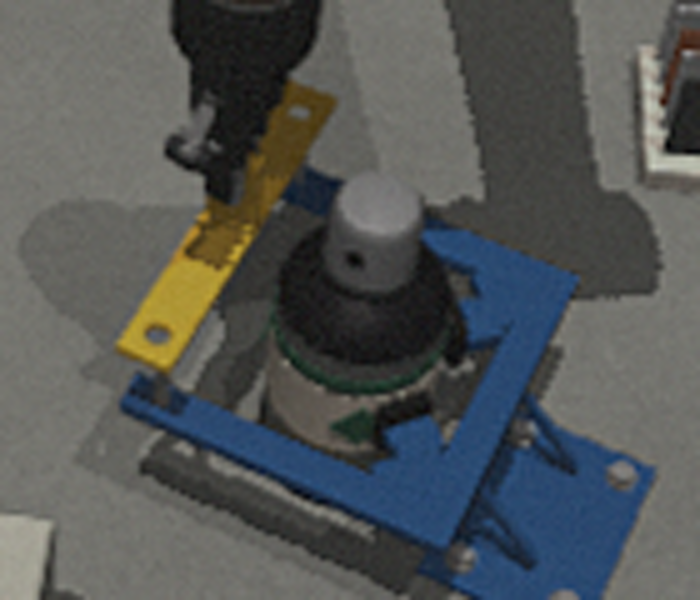

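Run:
```python
from h import *
w=cv2.imread('pics/w19.png')
cv2.imwrite('pics/w19z.png',cv2.resize(np.hstack([w[165:215,165:235],w[165:215,405:475]]),None,fx=5.6,fy=5.6,interpolation=cv2.INTER_CUBIC))
```

```text
(no output)
```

View pics/w19z.png

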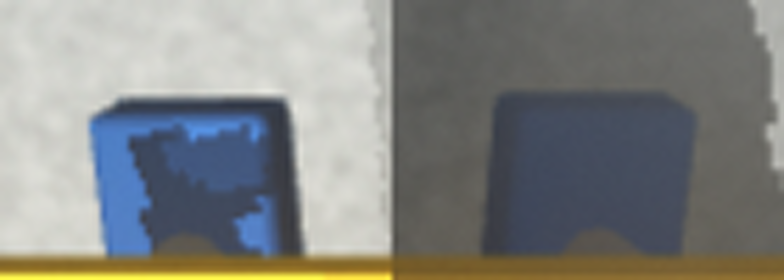

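Run:
```python
from h import *
c=optics.get_calibration('wrist');st()
w=np.array([onz('wrist',*p,.104,c)[:2] for p in[(181.1,186.1),(213.2,185.2),(426.4,185.1),(459.1,185.2)]]);src=np.array([[-101,-102],[-101,-78],[-101,78],[-101,102]])/1000
a=src-src.mean(0);b=w-w.mean(0);th=np.arctan2((a[:,0]*b[:,1]-a[:,1]*b[:,0]).sum(),(a*b).sum())
Rm=np.array([[np.cos(th),-np.sin(th)],[np.sin(th),np.cos(th)]]);o=w.mean(0)-Rm@src.mean(0)
print(np.degrees(th),o,np.sqrt((b**2).sum()/(a**2).sum()),np.round(1000*(w-src@Rm.T-o),1).tolist(),'seat',o+Rm@[-.08,0])
```

```text
24.15 p [0.5397 0.0262 0.1906] y az 166.71 z [ 0.003 -0.001 -1.   ] F [-0.3  1.  -2.6] M [-0.02  0.03  0.01] g 0.109
76.84614977588684 [0.56073281 0.11235302] 0.9929162909160277 [[-0.8, 0.5], [-0.4, -0.2], [0.5, -0.2], [0.7, -0.1]] seat [0.54252748 0.03445202]
```

Request:
{"name": "move_arm", "arguments": {"rows": [{"x": 0.1, "y": 0.4, "z": -0.7, "wx": 0, "wy": 0.1, "wz": 0.2}, {"x": 0, "y": 0.1, "z": -0.7, "wx": 0, "wy": 0, "wz": 0}, {"x": 0, "y": 0, "z": 0, "wx": 0, "wy": 0, "wz": 0}]}}

```text
clock: 24.45
tool_pos: [0.5409, 0.0306, 0.177]
tcp_rot: [-1.951, 2.459, -0.003]
force: [0.8, -0.6, -3.1]
grip_width: 0.105
```

```bash
python3 off.py w20
python3 - <<'E'
from h import *
s=optics.capture('scene');cv2.imwrite('pics/s6.png',cv2.resize(s[180:260,325:415],None,fx=7.4,fy=7.4,interpolation=cv2.INTER_CUBIC))
w=cv2.imread('pics/w20.png');cv2.imwrite('pics/w20z.png',cv2.resize(np.hstack([w[200:280,120:230],w[200:280,410:520]]),None,fx=3.6,fy=3.6,interpolation=cv2.INTER_CUBIC))
E
```

```text
24.5 p [0.5412 0.0306 0.1774] y az 166.85 z [ 0.004  0.    -1.   ] F [ 0.7 -0.  -3.7] M [ 0.    0.03 -0.01] g 0.108
px [478.  238.1] 328.5
px [161.2 238.2] 342.5
len 0.1801 mid [0.5433 0.0343 0.1494] az left 166.93
mid in tool [-0.004  -0.0011  0.028 ]
need world cm [-0.13  0.03] bracket fwd,left cm [-0.    0.13] rot 0.04
R [0.631  0.0139 0.1494]
L [0.4556 0.0546 0.1494]
```

View pics/w20z.png

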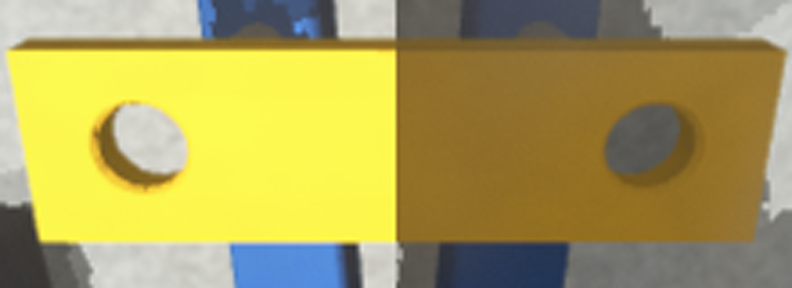

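View pics/s6.png

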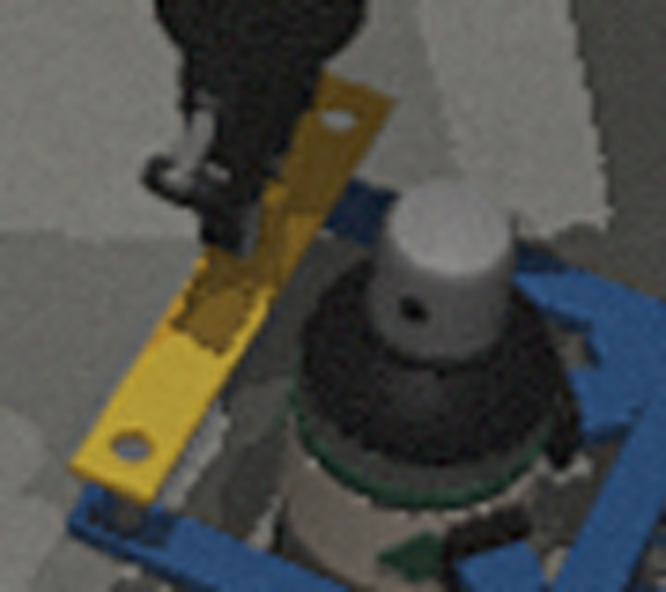

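Run:
```python
from h import *
o,M=st();c=optics.get_calibration('wrist')
for dz in(.0248,):
    a=onz('wrist',158.9,240.5,o['tool_pos'][2]-dz,c);b=onz('wrist',481.1,240.2,o['tool_pos'][2]-dz,c);m=(a+b)/2
    print(np.linalg.norm(a-b),m,'need',np.array([.5423,.0345])-m[:2],M.T@(m-o['tool_pos']))
# scene cross-check: predicted stud tips px and hole centre
for n,b in(('L',1),('R',-1)):
    th=1.342;x=np.array([np.cos(th),np.sin(th)]);y=np.array([-x[1],x[0]]);p=np.array([.5423,.0345])+b*.09*y
    print(n,'scene hole pred at current height if centred',proj('scene',[*p,o['tool_pos'][2]-.0248]),'foot',proj('scene',[*p,.104]))
```

```text
24.55 p [0.5415 0.0307 0.1778] y az 166.86 z [ 0.005  0.    -1.   ] F [ 0.7 -0.3 -3.6] M [0.02 0.01 0.02] g 0.105
0.1800733546795914 [0.54340736 0.03432391 0.153014  ] need [-0.00110736  0.00017609] [-0.00394586 -0.00092602  0.02480984]
L scene hole pred at current height if centred (np.float64(370.1263400509073), np.float64(194.3761631879215)) foot (np.float64(368.80858324737073), np.float64(204.8903312257402))
R scene hole pred at current height if centred (np.float64(342.18865763059574), np.float64(239.37281111714512)) foot (np.float64(341.5947380141222), np.float64(249.38756916461034))
```

Request:
{"name": "move_arm", "arguments": {"rows": [{"x": -0.1, "y": 0, "z": -0.6, "wx": 0, "wy": 0.2, "wz": 0}, {"x": 0, "y": 0, "z": -0.6, "wx": 0, "wy": 0, "wz": 0}, {"x": 0, "y": 0, "z": -0.4, "wx": 0, "wy": 0, "wz": 0}, {"x": 0, "y": 0, "z": 0, "wx": 0, "wy": 0, "wz": 0}]}}

```text
clock: 24.95
tool_pos: [0.5404, 0.0305, 0.1606]
tcp_rot: [-1.952, 2.46, -0.001]
force: [0.3, -0.1, -3.4]
grip_width: 0.107
```

```bash
python3 off.py w21
python3 - <<'E'
from h import *
s=optics.capture('scene');cv2.imwrite('pics/s7.png',cv2.resize(s[180:260,325:415],None,fx=7.4,fy=7.4,interpolation=cv2.INTER_CUBIC))
w=cv2.imread('pics/w21.png');cv2.imwrite('pics/w21z.png',cv2.resize(np.hstack([w[200:280,120:230],w[200:280,410:520]]),None,fx=3.6,fy=3.6,interpolation=cv2.INTER_CUBIC))
E
```

```text
25.0 p [0.5406 0.0305 0.1608] y az 166.85 z [ 0.002  0.    -1.   ] F [-0.3  0.7 -2.4] M [ 0.   -0.01  0.04] g 0.107
px [478.  238.1] 330.5
px [161.  238.4] 329.0
len 0.1802 mid [0.5426 0.0342 0.1328] az left 166.91
mid in tool [-0.0041 -0.0011  0.028 ]
need world cm [-0.06  0.03] bracket fwd,left cm [0.02 0.07] rot 0.06
R [0.6304 0.0138 0.1328]
L [0.4548 0.0547 0.1328]
```

View pics/w21z.png

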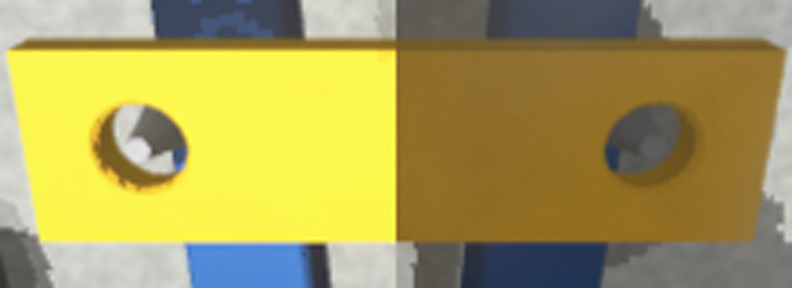

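View pics/s7.png

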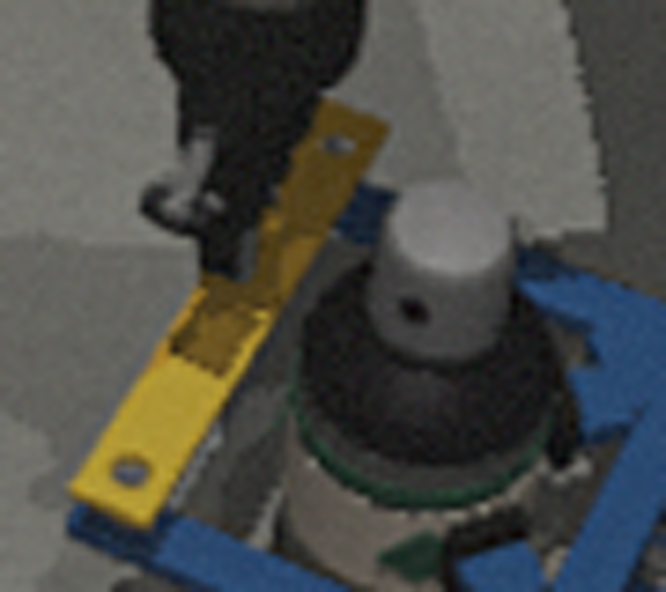

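Both stud tips are visible centred in the holes (zoomed wrist view, at (138,148) and (653,147)). I'll lower slowly.

Request:
{"name": "move_arm", "arguments": {"rows": [{"x": 0, "y": 0, "z": -0.6, "wx": 0, "wy": 0.1, "wz": 0}, {"x": 0, "y": 0, "z": -0.6, "wx": 0, "wy": 0, "wz": 0}, {"x": 0, "y": 0, "z": -0.6, "wx": 0, "wy": 0, "wz": 0}, {"x": 0, "y": 0, "z": 0, "wx": 0, "wy": 0, "wz": 0}]}}

```text
clock: 25.45
tool_pos: [0.5411, 0.0307, 0.142]
tcp_rot: [-1.952, 2.46, -0.001]
force: [-0.2, -0.3, -3.5]
grip_width: 0.104
```

```bash
python3 -c "
from h import *
st()"
```

```text
25.45 p [0.5411 0.0307 0.142 ] y az 166.86 z [ 0.002  0.001 -1.   ] F [-0.2 -0.3 -3.5] M [-0.04 -0.   -0.02] g 0.104
```

Request:
{"name": "move_arm", "arguments": {"rows": [{"x": 0, "y": 0, "z": -0.3, "wx": 0, "wy": 0, "wz": 0}, {"x": 0, "y": 0, "z": -0.3, "wx": 0, "wy": 0, "wz": 0}, {"x": 0, "y": 0, "z": -0.2, "wx": 0, "wy": 0, "wz": 0}]}}

```text
clock: 25.75
tool_pos: [0.5415, 0.0308, 0.1347]
tcp_rot: [-1.952, 2.459, -0.002]
force: [-6.1, 2.9, 13.1]
grip_width: 0.107
```

```bash
python3 -c "
from h import *
st()"
```

```text
25.75 p [0.5415 0.0308 0.1347] y az 166.9 z [ 0.002  0.    -1.   ] F [-6.1  2.9 13.1] M [ 0.69  1.84 -0.07] g 0.107
```

Request:
{"name": "move_arm", "arguments": {"rows": [{"x": 0, "y": 0, "z": 0, "wx": 0, "wy": 0, "wz": 0}, {"x": 0, "y": 0, "z": 0, "wx": 0, "wy": 0, "wz": 0}, {"x": 0, "y": 0, "z": 0, "wx": 0, "wy": 0, "wz": 0}, {"x": 0, "y": 0, "z": 0, "wx": 0, "wy": 0, "wz": 0}, {"x": 0, "y": 0, "z": 0, "wx": 0, "wy": 0, "wz": 0}], "grip": 1}}

```text
clock: 26.25
tool_pos: [0.544, 0.0312, 0.1373]
tcp_rot: [-1.95, 2.453, -0.007]
force: [1.2, 0.6, 0.3]
grip_width: 0.943
```

Run:
```python
from h import *
st();w=optics.capture('wrist');cv2.imwrite('pics/w22.png',w)
s=optics.capture('scene');cv2.imwrite('pics/s8.png',cv2.resize(s[170:290,310:450],None,fx=5,fy=5,interpolation=cv2.INTER_CUBIC))
```

```text
26.25 p [0.544  0.0312 0.1373] y az 166.97 z [ 0.009  0.001 -1.   ] F [1.2 0.6 0.3] M [-0.03  0.05  0.03] g 0.943
```

View pics/w22.png

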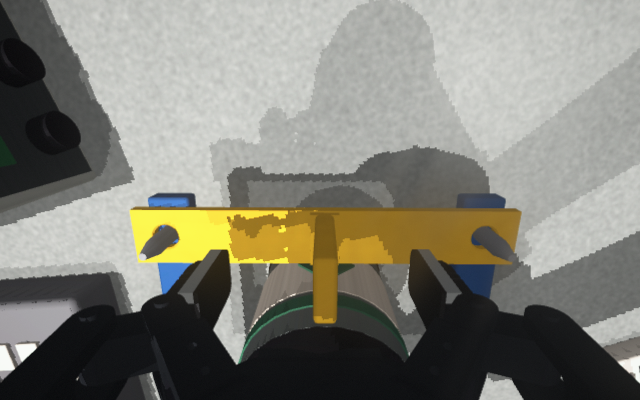

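View pics/s8.png

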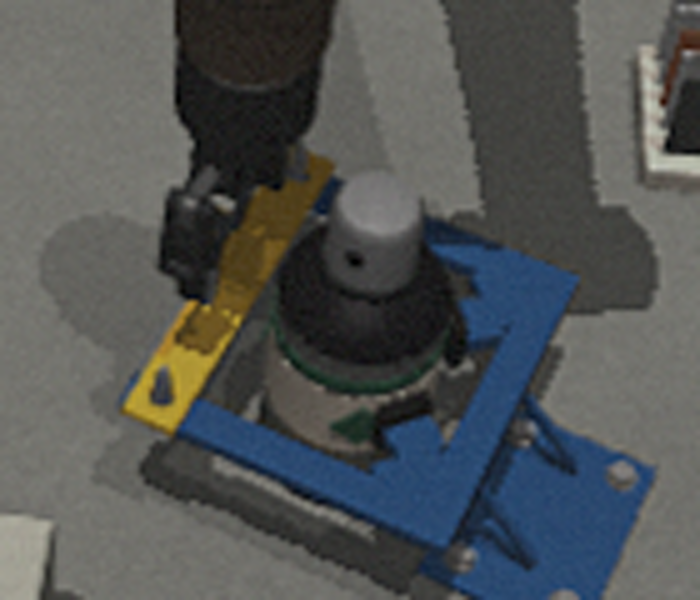

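Both studs stand up through the holes and the bar lies flat on the arms. I'll rise straight up and check.

Request:
{"name": "move_arm", "arguments": {"rows": [{"x": 0, "y": 0, "z": 1.5, "wx": 0, "wy": 0, "wz": 0}, {"x": 0, "y": -0.2, "z": 2, "wx": 0, "wy": 0, "wz": 0}, {"x": 0, "y": -0.3, "z": 4, "wx": 0, "wy": 0, "wz": 0}, {"x": 0, "y": -0.5, "z": 4, "wx": 0, "wy": 0, "wz": 0}, {"x": 0, "y": -0.5, "z": 4, "wx": 0, "wy": 0, "wz": 0}]}}

```text
clock: 26.85
tool_pos: [0.5388, 0.015, 0.2896]
tcp_rot: [1.949, -2.452, -0.005]
force: [1.4, 0.9, -0.1]
grip_width: 1.002
```

Request:
{"name": "move_arm", "arguments": {"rows": [{"x": -1, "y": -1, "z": 3, "wx": 0, "wy": 0, "wz": 0}, {"x": -2, "y": -2, "z": 0, "wx": 0, "wy": 0, "wz": 0}, {"x": -2, "y": -2, "z": 0, "wx": 0, "wy": 0, "wz": 0}, {"x": 0, "y": 0, "z": 0, "wx": 0, "wy": 0, "wz": 0}]}}

```text
clock: 27.25
tool_pos: [0.4902, -0.0365, 0.3288]
tcp_rot: [-1.953, 2.455, -0.008]
force: [0.1, 0.2, 1.0]
grip_width: 1.001
```

Run:
```python
from h import *
st();w=optics.capture('wrist');cv2.imwrite('pics/w23.png',w);c=optics.get_calibration('wrist')
t=optics.capture('top');cv2.imwrite('pics/t9.png',cv2.resize(t[145:220,230:335],None,fx=7.6,fy=7.6,interpolation=cv2.INTER_CUBIC))
s=optics.capture('scene');cv2.imwrite('pics/s9.png',s)
for z,r in((.226,.025),(.178,.025),(.148,.05)):
    P=np.array([proj('wrist',(.5603+r*np.cos(t),.1125+r*np.sin(t),z),c) for t in np.arange(0,6.28,.3)]);print(z,P.min(0).round(),P.max(0).round())
    P=np.array([proj('top',(.5603+r*np.cos(t),.1125+r*np.sin(t),z)) for t in np.arange(0,6.28,.3)])
    print('  topzoom',((P.min(0)-[230,145])*7.6).round(),((P.max(0)-[230,145])*7.6).round())
```

```text
27.25 p [ 0.4902 -0.0365  0.3288] y az 167.02 z [ 0.007 -0.001 -1.   ] F [0.1 0.2 1. ] M [ 0.02 -0.05  0.  ] g 1.001
0.226 [257. 340.] [311. 384.]
  topzoom [260. 173.] [368. 278.]
0.178 [266. 308.] [313. 347.]
  topzoom [271. 197.] [377. 300.]
0.148 [248. 272.] [335. 347.]
  topzoom [226. 161.] [434. 364.]
```

View pics/w23.png

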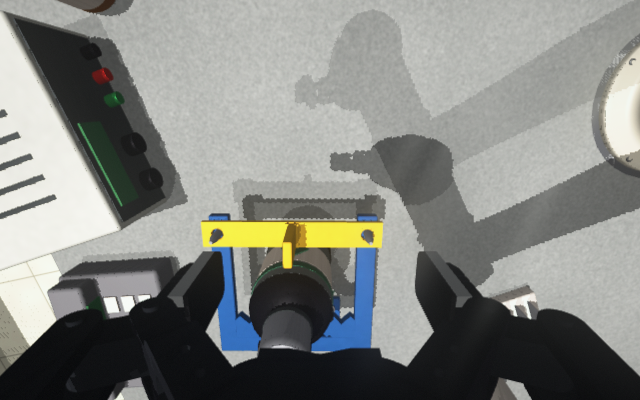

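View pics/t9.png

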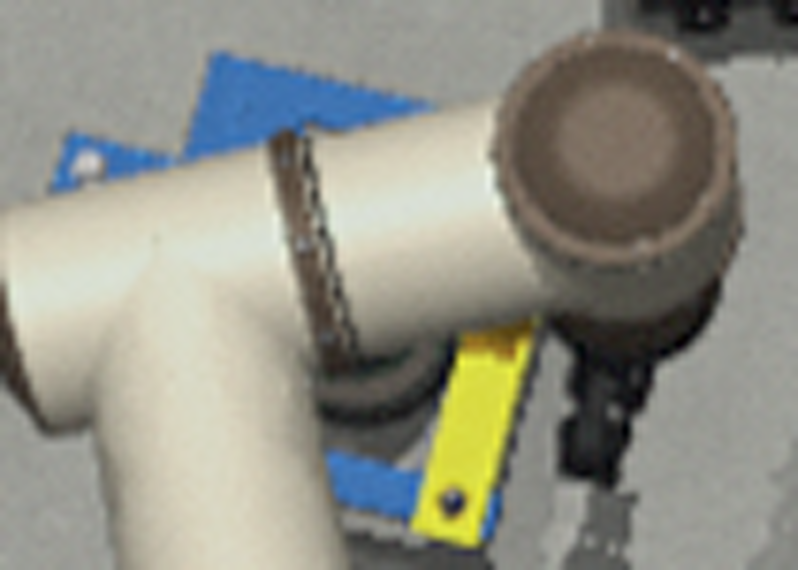

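View pics/s9.png

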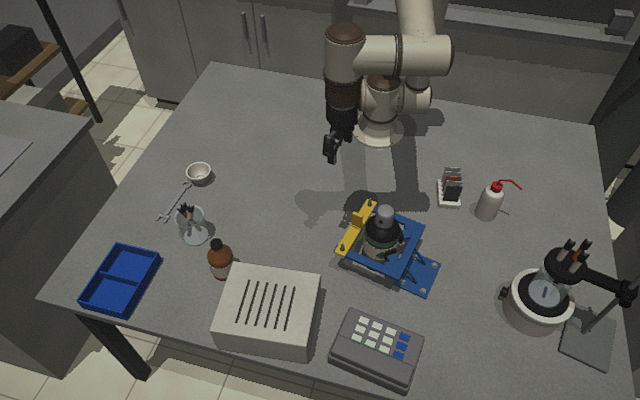

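Request:
{"name": "move_arm", "arguments": {"rows": [{"x": -1, "y": -4.5, "z": 0, "wx": 0, "wy": 0, "wz": 0}, {"x": -1, "y": -4.5, "z": 0, "wx": 0, "wy": 0, "wz": 0}, {"x": -1, "y": -4.5, "z": 0, "wx": 0, "wy": 0, "wz": 0}, {"x": -1, "y": -4.5, "z": 0, "wx": 0, "wy": 0, "wz": 0}, {"x": 0, "y": 0, "z": 0, "wx": 0, "wy": 0, "wz": 0}]}}

```text
clock: 27.9
tool_pos: [0.4546, -0.2168, 0.3236]
tcp_rot: [1.97, -2.446, 0.001]
force: [0.8, 0.0, 0.1]
grip_width: 1.001
```

Run:
```python
from h import *
t=optics.capture('top');cv2.imwrite('pics/t10.png',cv2.resize(t[145:220,230:335],None,fx=7.6,fy=7.6,interpolation=cv2.INTER_CUBIC))
```

```text
(no output)
```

View pics/t10.png

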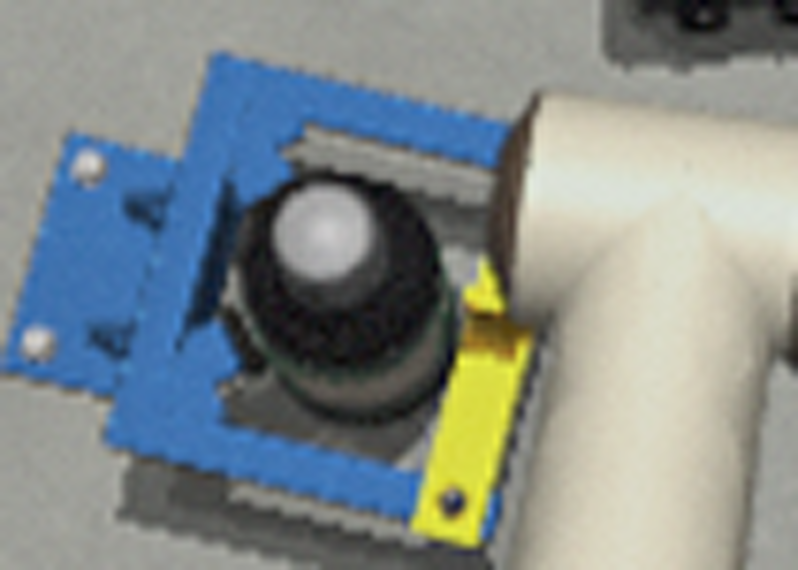

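Run:
```python
from h import *
st();print(robot.close_job())
```

```text
27.95 p [ 0.4551 -0.2152  0.3234] y az 167.76 z [-0. -0. -1.] F [ 0.2  0.4 -0.3] M [ 0.05 -0.02  0.  ] g 0.999
the job is handed in; nothing more can be done
None
```

I walked the nitrogen bottle to the bracket, put the keeper bar on both studs, and handed the job in at 28 s of the 72 s allowed. `close_job()` reports no verdict, so the result below rests on my own checks.

**Walk:** I rocked the bottle on alternate sides of its foot, leaning 8–9.5° for most of it and 4–6° near the bracket. Tool readings put it 66 mm from the start while leaning right and 93–114 mm while leaning left again. The required steps were more than 50 mm and more than 90 mm.

**Seating the bottle:** My first attempt pushed it, upright and still gripped, the last few millimetres. The tool slid along the cap instead, and the wrist camera showed the bottle still about 7 mm short. I regripped and took one more small rocking step, which brought it up against the pads with 5–8 N of contact force.

**Keeper bar:** I lowered it level, with both stud tips visible in the holes beforehand. It met 13 N when it touched down on the arms. Afterwards the wrist camera showed both studs standing through the holes and the bar flat.

**Last checks:**
- **Bottle position:** the views disagree slightly. The wrist camera put it about 1–3 mm from home, and the coarser top camera about 4 mm, where one pixel is about 3.5 mm. Both are inside the 10 mm limit, but I could not confirm firm contact with both pads.
- **Bottle upright:** I judged this from the level tool at release and the final pictures; I did not measure it separately.
- **Bystanders:** I saw no change in the final scene picture, but did not measure them.

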